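# Draw a bayonet plug from a gear housing with a hook

## Robot

A 6-joint arm with a two-finger parallel gripper is mounted at the origin on the work surface. World frame = base frame: x ahead of the robot, y to its left, z up, the work surface at z = 0. Lengths are in m, angles in rad, forces in N, time in s.
With the tool pointing down it reaches from about 0.375 to 0.975 m from the base axis. Payload 3.8 kg.
Tool frame: the origin (TCP) lies midway between the tips of the shut fingers; the grasp point (between the pads) lies 19 mm behind it; z points along the fingers, y is the direction in which the jaws open and shut (so a half turn about z gives the same grasp; the last joint's range is limited). The gripper opens to 85 mm and grips with 20 to 120 N. Pads are 22 mm wide; open, the fingers measure 114 mm over their backs; the gripper's body (76 mm by 85 mm) begins 54 mm behind the grasp point. The pads swing forward as they close: fully open they stand 13 mm farther back than shut.
Start: joints at [1.255, 0.264, 1.604, -0, 1.274, -0.037], TCP at [0.186, 0.649, 0.231] pointing down, gripper open.
Joint ranges: [-2.63, 2.63], [-0.94, 2.18], [0.31, 2.57], [-1.31, 4.45], [0, 2.66], [-2.55, 2.55]. Speed limits (rad/s): [2.57, 2.57, 3.14, 3.14, 3.14, 3.14].

## Interface

Orientations are given as a rotation vector (axis times angle).
In Python, from workcell import bot gives the robot as it stands. The module is installed in compiled form; this text tells all that it offers.
- The arm moves only by the tool move_arm, never from a script. Its argument "steps" is a list of rows, each a list of 5 numbers: the shift along the tool's x, y, z in mm, then the turn about the tool's z in degrees, then the opening in per cent of the stroke, from 0 (shut) to 100 (fully open). In form: [[tx, ty, tz, turn, claw], ...]. A call has 1 to 20 rows; each row is the pose to reach, as a shift and turn from the pose commanded when the call began, along the tool's axes at that moment; what a row does not reach only later rows make up. A row lasts 1/10 s, in which the tool goes at most 50 mm and 8.59 degrees, less where a joint would pass 70% of its speed; a pose out of reach is approached as far as the arm can. A call with a gripper value outside its range is refused whole. The fingers move at their own pace and stop on an object; "newtons" is the grip in N (left out, the last holds). Time passes only in rows, so rows that repeat a pose let the fingers close. It gives the time, the measured TCP pose, the force and the opening at its end, in the units of the state.
- bot.read_state(): the state, without advancing time (a new reading comes with each control period).
- bot.read_camera(name): name is "side" or "top" or "wrist"; returns a dict with "pixels" (480x640x3 uint8, red, green, blue), "depth" (480x640 float32, m along the optical axis (not along the pixel's ray), 0 where there is no reading), "fovy" (degrees; the focal length in pixels is half the picture's height over the tangent of half this angle, whatever the lens; pixels are square), "cx", "cy" (the principal point, pixels), "k1" (the pictures are not rectified: a ray, as slopes to the right and down, at radius r is drawn at 1 + k1 r^2 times it, then the intrinsics apply), "xyz" and "attitude" of the camera in the world. Camera axes: x right, y up, looking along -z (the intrinsics and any distortion apply to the point x, -y, -z); pixel columns grow to the right and rows downward; lengths in m; the calibration is good to about 2 mm. A picture is of the moment at which its call begins.
- bot.finish_job(): hands the job in, once; it reports no verdict.
The state is a dict: "time": time; "q": joint angles; "joint_vel": joint speeds; "joint_torque": joint torques, N m; "tool_pos": TCP position; "tcp_rot": TCP orientation; "wrist_force": force on the tool from outside, world axes, zero at the start; "torque": the same for the moment, N m; "width": opening from 0.0 (shut) to 1.0 (fully open).
Only numpy, scipy, OpenCV 4.12 (cv2) and the standard library are available. Lean on these libraries where they do the work, as an engineer would, in place of code of your own. Each camera call takes 0.05 s, during which the arm holds its last target.

## Task

Take the yellow-handled hook from its blue rack and catch the bail of the orange plug at the bottom of the green housing's bore with it; turn the plug gently anticlockwise until you feel it push against its springy stops, then draw it straight out, never straining it (20 N is too much). Set the plug down upright near the middle of the black tray with the hook, without the fingers touching the plug, then hang the hook back on its rack. Leave everything else where it is.

Things in the scene. Friction and masses are not known exactly. Their poses are not given: they have to be found in the camera images.
- grip (a point): Middle of the hook's handle. The hook hangs upright in its rack: yellow square handle 18 x 18 mm reaching 28 mm above and 34 mm below this point; under it a dark collar 24 (x) x 44 (y) x 6 mm, its underside 40 mm below this point; then a flat steel strip, 20 mm wide (y), 5 mm thick (x), centred under this point down to the bill (see hook).
- hook: The hook, 0.18 kg; axes as grip, origin 135 mm under it, at the underside of the bill below the strip's middle. The bill, 5 mm thick and 20 mm wide (y), runs to +x and ends 17 mm ahead of the strip's middle; its last 4 mm carry a lip 6 mm higher. The throat between strip and lip is 2.5 to 13 mm ahead of the strip's middle.
- bail (a point): Middle of the window of the steel bail (loop) on top of the orange plug. The window is 26 mm wide (y), 18 mm high, open along x; its lower edge, the plug's flat top, is 9 mm below this point. The bail is 6 mm thick (x), its legs 4 mm wide, its top bar lies 9 to 15 mm above this point. z is the plug's axis.
- plug: Orange bayonet plug with the bail; axes as bail, origin at the centre of its underside, 39 mm under it. It stands on the bore's floor. 48 mm across, 30 mm high without the bail, 0.14 to 0.28 kg; 0.2 N m of turning on its bail makes about 20 N. Two lugs at its foot, to +y and -y, 13 mm wide, 8 mm high, reach 31 mm from the axis.
- housing: Green gear housing, fixed, 110 x 110 mm (140 over its feet along y), 120 mm high; origin at the centre of its underside. A bore 68 mm across goes down from the middle of its top to a floor 10 mm above the table. A brass bayonet ring sits deep inside it (see bore).
- bore (a point): Middle of the bore's mouth. 21 to 30 mm above the table the brass ring (51 mm inside) covers the plug's lugs with 3 mm of play; no reading tells its angle. Turned 0.4 to 1.7 rad anticlockwise seen from above, the lugs meet stops that give like a spring (2 N m per rad) and ring and plug turn on together; from there on the lugs are under slots and the plug lifts straight out. Before, it jams.
- seat (a point): Seat of the fixed blue hook rack: middle of its slot, level with the tops (110 mm above the table) of two cheeks 50 mm long (x), 12 mm thick, with a 26 mm slot between (y), open upward and to +x; a lower back plate stands 31 mm to -x. The hook's collar rests across the cheeks, strip and bill hanging in the slot, bill along x.
- tray_floor (a point): Middle of the floor of the fixed black tray, 120 x 120 mm inside, floor 5 mm above the table, wall tops 18 mm above the table.
- gear: Bystander, loose: bronze worm wheel, 76 mm across, 32 mm high, lying flat; origin under its middle.
- worm: Bystander, loose: steel worm shaft, 150 mm long, lying; origin under its middle.
- micrometer: Bystander, loose: red C-frame micrometer, about 140 mm long, lying flat; origin under its middle.
- fork0: Bystander, loose: dark steel fork plate, 70 x 110 x 6 mm; origin under its middle.
- fork1: Bystander, loose: dark steel fork plate, 70 x 110 x 6 mm; origin under its middle.
- tin: Bystander, loose: open aluminium cup, 70 mm across, 80 mm high; origin under its middle.
Not all that is in view belongs to the job. What is shaped like the housing but pink or red is not meant.

How it is judged:
By the outcome, as a careful person would: the job done as asked, in the order asked, and still so for the second after the job is handed in, with the robot touching nothing.
It also fails if it takes over 72 s, if anything falls off the work surface, if the arm or the gripper's body presses on something with over 40 N, if the wrist force passes 120 N, or if a joint passes its speed limit or range.

## Working session

There is one attempt and no reset: what is moved stays moved. The work goes in short steps, Python scripts to look and compute and a tool call to move; the robot and the scene stay as the last step left them, time stands still between calls to the robot, and variables do not carry over. Pictures are saved under pics/ and viewed, and the job is handed in when it is done.

Besides the shell and the picture viewer there is one more tool, called by a JSON object that holds its "op" and its "data". move_arm: Moves the arm, as the interface text tells. Its arguments: {"type":"object","properties":{"steps":{"type":"array","items":{"type":"array","items":{"type":"number"}}},"newtons":{"type":"number"}},"required":["steps"]}

```bash
mkdir -p pics
cat > h.py <<'E'
import numpy as np, cv2
from workcell import bot
def cam(n,save=None):
    c=bot.read_camera(n)
    if save: cv2.imwrite('pics/'+save,c['pixels'][:,:,::-1])
    return c
from scipy.spatial.transform import Rotation as R
def att(c):
    a=np.array(c['attitude'],float)
    if a.shape==(3,3): return a
    if a.size==3: return R.from_rotvec(a).as_matrix()
    return a.reshape(3,3)
def cloud(c):
    H,W=c['depth'].shape
    f=H/2/np.tan(np.radians(c['fovy'])/2)
    v,u=np.mgrid[0:H,0:W].astype(float)
    K=np.array([[f,0,c['cx']],[0,f,c['cy']],[0,0,1]])
    p=cv2.undistortPoints(np.stack([u.ravel(),v.ravel()],1)[:,None],K,np.array([c['k1'],0,0,0.]))[:,0]
    d=c['depth'].ravel()
    P=np.stack([p[:,0]*d,-p[:,1]*d,-d],1)
    w=P@att(c).T+np.array(c['xyz'])
    w[d==0]=np.nan
    return w.reshape(H,W,3)
def proj(c,X):
    f=480/2/np.tan(np.radians(c['fovy'])/2)
    p=(np.atleast_2d(X)-np.array(c['xyz']))@att(c)
    s=np.stack([p[:,0]/-p[:,2],-p[:,1]/-p[:,2]],1)
    r2=(s**2).sum(1,keepdims=True)
    return s*(1+c['k1']*r2)*f+[c['cx'],c['cy']]
E
python3 - <<'E'
from h import *
import pickle
s=bot.read_state(); print(s)
for n in ['side','top','wrist']:
    c=cam(n,n+'0.png'); print(n,c['fovy'],c['cx'],c['cy'],c['k1'],c['xyz'],c['attitude'])
    pickle.dump(c,open(n+'0.pkl','wb'))
E
```

```text
{'time': 0.0, 'q': array([ 1.25507708e+00,  2.64757946e-01,  1.60538827e+00, -2.07074175e-05,
        1.27369484e+00, -3.68899612e-02]), 'joint_vel': array([-5.10902280e-04,  5.68521719e-05, -6.81918864e-04,  2.59591925e-04,
        4.45593094e-04, -5.13620500e-04]), 'joint_torque': array([ 1.06504041e-03, -5.15090668e+01, -3.67326236e+01,  1.11600655e-04,
        1.23675191e-02, -1.06331660e-05]), 'tool_pos': array([0.18555342, 0.64822893, 0.22995109]), 'tcp_rot': array([-0.43650476, -3.11073957,  0.00348207]), 'wrist_force': array([ 0.78756554, -0.32364101, -1.02840892]), 'torque': array([ 0.03667972, -0.00483163,  0.01174375]), 'width': 1.0027421079108791}
side 57.83860978174458 318.25617033561497 236.37920411055978 -0.07522418239453729 [-0.01125488 -0.74009103  0.64533899] [ 0.9683971  -0.35589265 -0.59477724]
top 52.43178279481509 315.0347784255941 236.8220571993896 -0.033833047011793634 [ 0.39366463 -0.0652539   1.16301976] [ 0.0943633  -0.10065941 -1.59741795]
wrist 62.873979562500985 320.38190112473654 240.79331770111784 -0.05792938211982876 [0.12292457 0.66572296 0.37359953] [-0.22644933 -0.16771035  1.28457303]
```

View pics/top0.png

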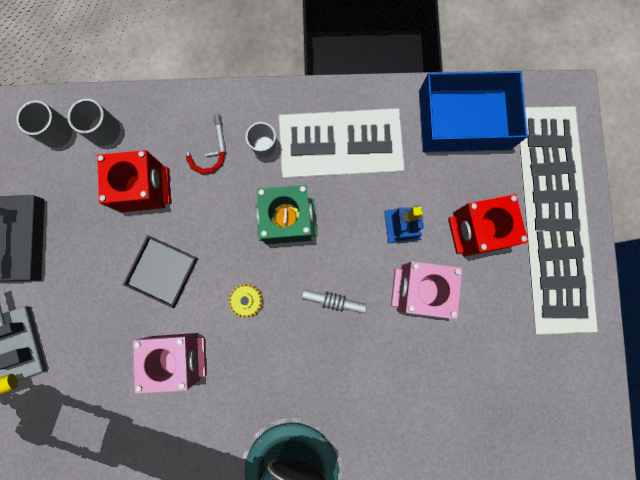

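View pics/side0.png

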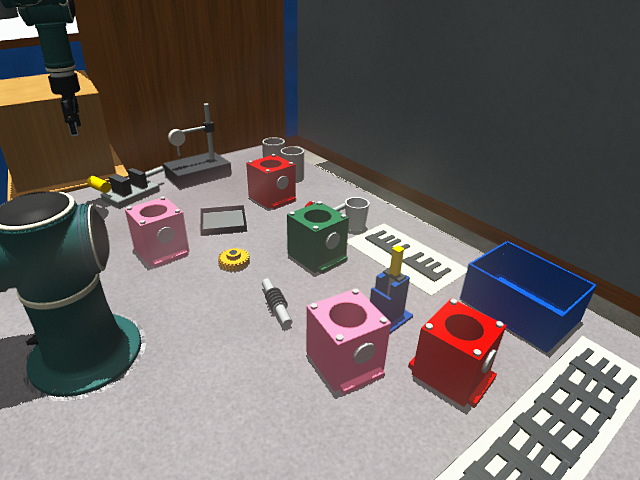

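View pics/wrist0.png

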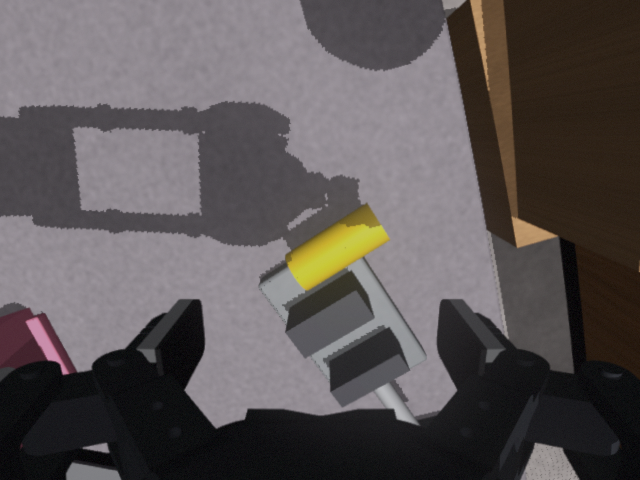

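The top view shows:
- The green housing is at about (286,213), with the orange plug in its bore at (286,216).
- The blue rack with the yellow-handled hook is at (405,222). The yellow cylinder at (5,385) belongs to a vice, so it isn't the hook.
- The dark-rimmed tray is at (160,270).
- The pink and red housings are decoys.

Next I'll measure these and check enlarged crops.

Run:
```python
from h import *
import pickle
c=pickle.load(open('top0.pkl','rb')); s=pickle.load(open('side0.pkl','rb'))
w=cloud(c); ws=cloud(s)
pickle.dump((w,ws),open('cl.pkl','wb'))
a=c['pixels'][170:265,235:335,::-1]; b=c['pixels'][185:260,370:445,::-1]; d=c['pixels'][225:315,115:205,::-1]
cv2.imwrite('pics/crop_top.png',np.hstack([cv2.resize(x,(260,260),interpolation=cv2.INTER_NEAREST) for x in (a,b,d)]))
e=s['pixels'][195:275,280:360,::-1]; f=s['pixels'][235:335,360:420,::-1]
cv2.imwrite('pics/crop_side.png',np.hstack([cv2.resize(e,(400,400)),cv2.resize(f,(240,400))]))
for nm,(u,v) in dict(house=(265,195),house2=(305,235),plug=(275,214),bail=(286,216),handle=(417,212),rackL=(397,225),rackR=(415,228),tray=(160,272),table=(350,250)).items():
    print(nm,w[v,u].round(4))
```

```text
house [0.6191 0.0355 0.1161]
house2 [ 0.5295 -0.0496  0.1073]
plug [0.5949 0.0225 0.0092]
bail [ 0.5804 -0.0066  0.0619]
handle [ 0.5614 -0.2818  0.1778]
rackL [ 0.5508 -0.2579  0.0727]
rackR [ 0.5422 -0.2975  0.0768]
tray [0.4639 0.2997 0.0037]
table [ 0.504  -0.1549 -0.0009]
```

View pics/crop_top.png

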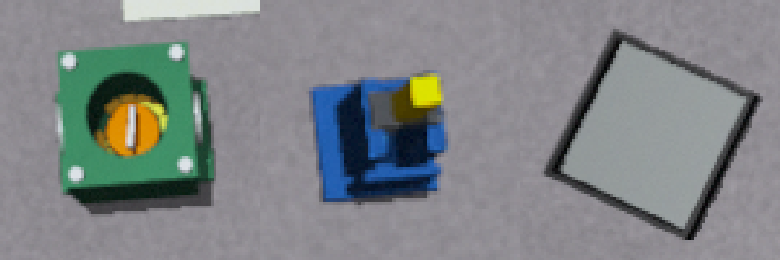

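View pics/crop_side.png

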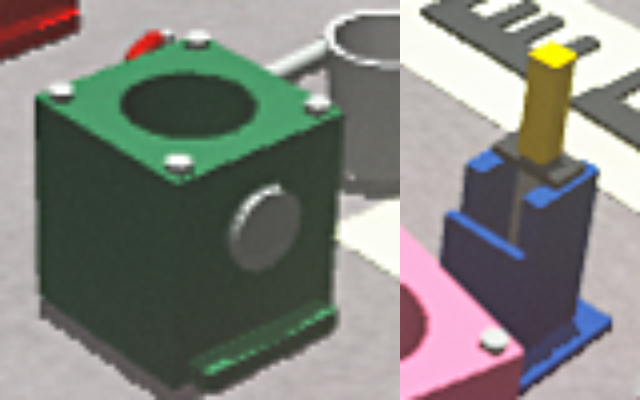

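Run:
```python
from h import *
import pickle
w,ws=pickle.load(open('cl.pkl','rb'))
c=pickle.load(open('top0.pkl','rb')); s=pickle.load(open('side0.pkl','rb'))
def rect(P,name):
    (cx,cy),(a,b),ang=cv2.minAreaRect((P[:,:2]*1000).astype(np.float32)); print(name,len(P),round(cx,1),round(cy,1),round(a,1),round(b,1),round(ang,1),'z',P[:,2].mean().round(4),P[:,2].std().round(4))
for nm,C,W in(('top',c,w),('side',s,ws)):
    hsv=cv2.cvtColor(C['pixels'],cv2.COLOR_RGB2HSV); h,sa,v=[hsv[...,i].astype(int) for i in range(3)]
    X,Y,Z=W[...,0],W[...,1],W[...,2]
    with np.errstate(invalid='ignore'):
        reg=(X>.4)&(X<.7)&(Y>-.1)&(Y<.1)
        m=(h>60)&(h<85)&(sa>100)&(Z>.112)&(Z<.13)&reg; rect(W[m],nm+' housetop')
        q=W[m]; print(np.median(q[:,2]))
        reg=(X>.45)&(X<.65)&(Y>-.36)&(Y<-.2)
        m=(h>20)&(h<35)&(sa>150)&reg&(Z>.17); rect(W[m],nm+' handletop')
        m=(h>20)&(h<35)&(sa>150)&reg; rect(W[m],nm+' handle all')
        m=(h>100)&(h<130)&(sa>120)&reg&(Z>.1)&(Z<.12); rect(W[m],nm+' cheektops')
        print(W[m][:,:2].min(0),W[m][:,:2].max(0))
        m=(h>100)&(h<130)&(sa>120)&reg&(Z>.05)&(Z<.1); print(len(W[m]), np.histogram(W[m][:,2],10))
        reg=(X>.35)&(X<.6)&(Y>.2)&(Y<.4)
        m=reg&(Z>.013)&(Z<.03); rect(W[m],nm+' trayrim')
        m=reg&(Z>.002)&(Z<.011); print('tray')
```

```text
top housetop 1580 581.5 -4.9 108.8 109.9 2.9 z 0.119 0.002
0.11913224186143023
top handletop 75 564.8 -282.1 16.3 18.8 6.2 z 0.1764 0.0024
top handle all 136 575.6 -303.7 19.6 71.1 27.8 z 0.161 0.0234
top cheektops 150 561.1 -281.9 48.4 51.2 4.2 z 0.1084 0.0028
[ 0.53525024 -0.30898403] [ 0.58355438 -0.2551324 ]
254 (array([23, 18, 26, 27, 15, 32, 64, 18, 16, 15]), array([0.05047372, 0.05540121, 0.06032871, 0.0652562 , 0.0701837 ,
       0.07511119, 0.08003869, 0.08496618, 0.08989368, 0.09482118,
       0.09974867]))
top trayrim 489 466.4 297.8 133.1 131.1 64.1 z 0.0169 0.002
tray
side housetop 579 580.2 -1.0 112.6 110.1 3.9 z 0.1185 0.0009
0.11846592780394605
side handletop 58 562.6 -281.1 18.3 16.8 5.1 z 0.1752 0.0023
side handle all 271 562.0 -281.9 18.8 18.9 1.0 z 0.1502 0.0186
side cheektops 74 559.6 -279.3 49.6 50.4 4.5 z 0.1083 0.001
[ 0.53349075 -0.30580833] [ 0.58579608 -0.25535577]
49 (array([ 1,  0,  0,  0,  0,  2, 15, 30,  0,  1]), array([0.06058226, 0.06352458, 0.06646689, 0.06940921, 0.07235152,
       0.07529384, 0.07823615, 0.08117847, 0.08412078, 0.0870631 ,
       0.09000541]))
side trayrim 234 463.5 299.7 137.2 130.7 64.8 z 0.0157 0.0013
tray
```

Run:
```python
from h import *
import pickle
c=pickle.load(open('wrist0.pkl','rb'))
s=bot.read_state()
T=R.from_rotvec(s['tcp_rot']).as_matrix(); A=att(c)
print('tool x,y,z world\n',T.T.round(3))
print('cam pos in tool',(T.T@(np.array(c['xyz'])-s['tool_pos'])).round(4))
print('cam axes in tool (cols)\n',(T.T@A).round(3))
print(proj(c,s['tool_pos']))
# target deltas
for tgt in ([.52,-.003,.30],[.561,-.281,.25],[.561,-.3,.29]):
    print((T.T@(np.array(tgt)-s['tool_pos'])*1000).round(0))
w,ws=pickle.load(open('cl.pkl','rb'))
tc=pickle.load(open('top0.pkl','rb'))
hsv=cv2.cvtColor(tc['pixels'],cv2.COLOR_RGB2HSV)
X,Y,Z=w[...,0],w[...,1],w[...,2]
with np.errstate(invalid='ignore'):
    m=(Z>.1)&(Y<-.2)&(Y>-.6)&(X>.3)&(X<.8)
n,l=cv2.connectedComponents(m.astype(np.uint8))
for i in range(1,n):
    q=w[l==i]
    if len(q)>50: print(len(q),q.min(0).round(3),q.max(0).round(3))
```

```text
tool x,y,z world
 [[-0.961  0.275  0.   ]
 [ 0.275  0.961 -0.002]
 [-0.001 -0.002 -1.   ]]
cam pos in tool [ 0.065  -0.0008 -0.1434]
cam axes in tool (cols)
 [[ 0.     0.966  0.26 ]
 [ 1.    -0.     0.   ]
 [ 0.001  0.26  -0.966]]
[[322.63356901 305.37166643]]
[-501. -534.  -69.]
[-617. -790.  -18.]
[-622. -809.  -58.]
1997 [ 0.481 -0.533  0.1  ] [ 0.605 -0.406  0.129]
418 [ 0.535 -0.309  0.1  ] [ 0.589 -0.255  0.182]
2040 [ 0.341 -0.383  0.1  ] [ 0.465 -0.258  0.128]
```

{"op": "move_arm", "data": {"steps": [[-581, -578, 10, 69.5, 80], [-581, -578, 10, 69.5, 80], [-581, -578, 10, 69.5, 80], [-581, -578, 10, 69.5, 80], [-581, -578, 10, 69.5, 80], [-581, -578, 10, 69.5, 80], [-581, -578, 10, 69.5, 80], [-581, -578, 10, 69.5, 80], [-581, -578, 10, 69.5, 80], [-581, -578, 10, 69.5, 80], [-581, -578, 10, 69.5, 80], [-581, -578, 10, 69.5, 80], [-581, -578, 10, 69.5, 80], [-581, -578, 10, 69.5, 80], [-581, -578, 10, 69.5, 80], [-581, -578, 10, 69.5, 80], [-581, -578, 10, 69.5, 80], [-581, -578, 10, 69.5, 80], [-581, -578, 10, 69.5, 80], [-581, -578, 10, 69.5, 80]]}}

```text
time: 2.15
tool_pos: [0.5844, -0.0652, 0.221]
tcp_rot: [-2.13, -2.308, 0.0]
wrist_force: [-0.0, 0.7, 0.5]
width: 0.799
```

Run:
```python
from h import *
import pickle
c=cam('wrist','w1.png'); pickle.dump(c,open('w1.pkl','wb'))
w=cloud(c)
X,Y,Z=w[...,0],w[...,1],w[...,2]
hsv=cv2.cvtColor(c['pixels'],cv2.COLOR_RGB2HSV)
with np.errstate(invalid='ignore'):
    near=(np.hypot(X-.581,Y+.003)<.026)
    m=near&(Z>.054)&(Z<.08)
    q=w[m]; print(len(q),np.median(q[:,2])); print(cv2.minAreaRect((q[:,:2]*1000).astype(np.float32)))
    m=near&(Z>.03)&(Z<.046)&(hsv[...,1]>120); q=w[m]; print(len(q),np.median(q[:,2])); print(cv2.minEnclosingCircle((q[:,:2]*1000).astype(np.float32)))
    m=(Z>.114)&(Z<.125)&(abs(X-.58)<.07)&(abs(Y)<.07); q=w[m]; print(np.median(q[:,2]),cv2.minAreaRect((q[:,:2]*1000).astype(np.float32)))
    cs,_=cv2.findContours(m.astype(np.uint8),cv2.RETR_CCOMP,cv2.CHAIN_APPROX_NONE)
    for k in cs:
        if len(k)>60:
            p=w[k[:,0,1],k[:,0,0],:2]*1000; print(len(k),cv2.fitEllipse(p.astype(np.float32)))
cv2.imwrite('pics/w1c.png',cv2.resize(c['pixels'][:300,170:470,::-1],(600,600)))
```

```text
383 0.06489491007264803
((580.4141845703125, -2.925309658050537), (6.041948318481445, 34.009765625), 85.0566177368164)
2445 0.040888432666339125
((581.0577392578125, -3.1300437450408936), 25.897348403930664)
0.12090009096551493 ((580.310791015625, -2.550609588623047), (110.89222717285156, 110.5553207397461), 3.037113666534424)
732 ((580.2222900390625, -2.4111363887786865), (129.3475341796875, 129.37513732910156), 109.9700698852539)
65 ((536.7721557617188, -50.8924446105957), (12.522455215454102, 14.036486625671387), 135.41207885742188)
319 ((580.383056640625, -2.6002819538116455), (67.13774108886719, 67.96854400634766), 94.47406005859375)
67 ((623.7415161132812, 45.245487213134766), (12.711431503295898, 13.295242309570312), 155.56809997558594)
78 ((532.1608276367188, 40.48353576660156), (12.84794807434082, 13.506478309631348), 58.381309509277344)
```

View pics/w1.png

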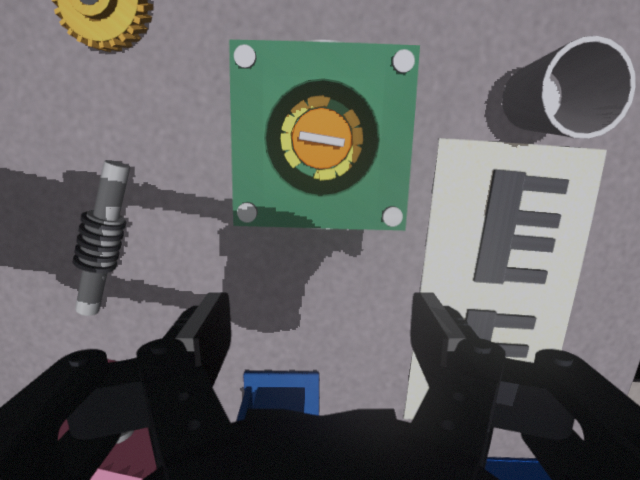

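View pics/w1c.png

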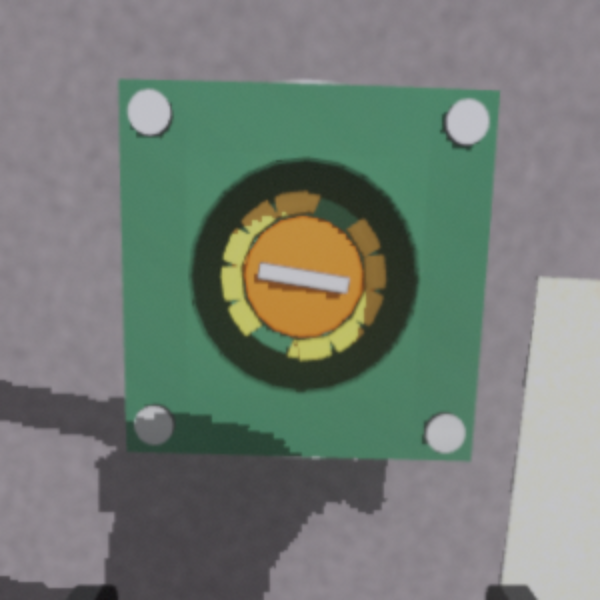

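The plug sits centred in the bore at px (322,138) of the wrist image. The bail lies at about -5° in world angle, and the ring slots show as two dark-green gaps at about 65°. Next I'll look at the rack.

{"op": "move_arm", "data": {"steps": [[-279, -40, -40, 0, 80], [-279, -40, -40, 0, 80], [-279, -40, -40, 0, 80], [-279, -40, -40, 0, 80], [-279, -40, -40, 0, 80], [-279, -40, -40, 0, 80], [-279, -40, -40, 0, 80], [-279, -40, -40, 0, 80]]}}

```text
time: 3.0
tool_pos: [0.5674, -0.3472, 0.2614]
tcp_rot: [-2.132, -2.307, -0.001]
wrist_force: [-0.1, 0.8, -0.7]
width: 0.801
```

Run:
```python
from h import *
import pickle
c=pickle.load(open('w1.pkl','rb')); w=cloud(c)
X,Y,Z=w[...,0]-.5804,w[...,1]+.0028,w[...,2]
r=np.hypot(X,Y); a=np.degrees(np.arctan2(Y,X))
with np.errstate(invalid='ignore'):
    for lo in range(-180,180,6):
        m=(r>.0265)&(r<.031)&(a>=lo)&(a<lo+6)&(Z<.035)
        print(lo,m.sum(),np.round(np.nanmean(Z[m]<.018),2),end=' | ')
c=cam('wrist','w2.png'); pickle.dump(c,open('w2.pkl','wb')); w=cloud(c)
X,Y,Z=w[...,0],w[...,1],w[...,2]
hsv=cv2.cvtColor(c['pixels'],cv2.COLOR_RGB2HSV);h,sa=hsv[...,0],hsv[...,1]
def rect(P,n): print(n,len(P),np.median(P[:,2]).round(4),cv2.minAreaRect((P[:,:2]*1000).astype(np.float32)))
print()
with np.errstate(invalid='ignore'):
    reg=(abs(X-.561)<.06)&(abs(Y+.281)<.06)
    rect(w[reg&(Z>.172)],'handletop')
    rect(w[reg&(Z>.1135)&(Z<.12)],'collar')
    rect(w[reg&(Z>.105)&(Z<.1125)&(h>100)&(h<130)&(sa>100)],'cheeks')
    rect(w[reg&(Z>.105)&(Z<.12)],'cheeks+collar')
```

```text
-180 24 0.0 | -174 20 0.0 | -168 20 0.0 | -162 17 0.12 | -156 23 0.13 | -150 21 0.05 | -144 19 0.0 | -138 22 0.05 | -132 15 0.6 | -126 18 1.0 | -120 18 1.0 | -114 16 1.0 | -108 18 1.0 | -102 17 0.94 | -96 18 0.11 | -90 22 0.0 | -84 17 0.0 | -78 19 0.0 | -72 20 0.0 | -66 15 0.13 | -60 20 0.0 | -54 19 0.0 | -48 19 0.0 | -42 22 0.09 | -36 18 0.17 | -30 19 0.05 | -24 19 0.0 | -18 19 0.0 | -12 20 0.0 | -6 17 0.0 | 0 20 0.0 | 6 20 0.0 | 12 20 0.0 | 18 19 0.21 | 24 22 0.09 | 30 21 0.0 | 36 21 0.0 | 42 24 0.04 | 48 19 0.47 | 54 19 1.0 | 60 19 1.0 | 66 18 1.0 | 72 19 1.0 | 78 19 1.0 | 84 23 0.26 | 90 22 0.0 | 96 20 0.0 | 102 22 0.0 | 108 22 0.05 | 114 22 0.18 | 120 21 0.05 | 126 21 0.0 | 132 22 0.0 | 138 21 0.0 | 144 18 0.17 | 150 21 0.0 | 156 21 0.0 | 162 20 0.0 | 168 21 0.0 | 174 17 0.0 | 
handletop 41080 0.3432 ((561.0391845703125, -306.704345703125), (119.91842651367188, 68.58558654785156), 0.003240480087697506)
collar 1045 0.1168 ((563.9942626953125, -281.667724609375), (23.495559692382812, 43.222206115722656), 3.9915659427642822)
cheeks 1439 0.1108 ((560.1011352539062, -281.2838439941406), (50.279052734375, 49.86433792114258), 4.487401008605957)
cheeks+collar 2522 0.1116 ((560.1011352539062, -281.2838439941406), (50.279052734375, 49.86433792114258), 4.487401008605957)
```

View pics/w2.png

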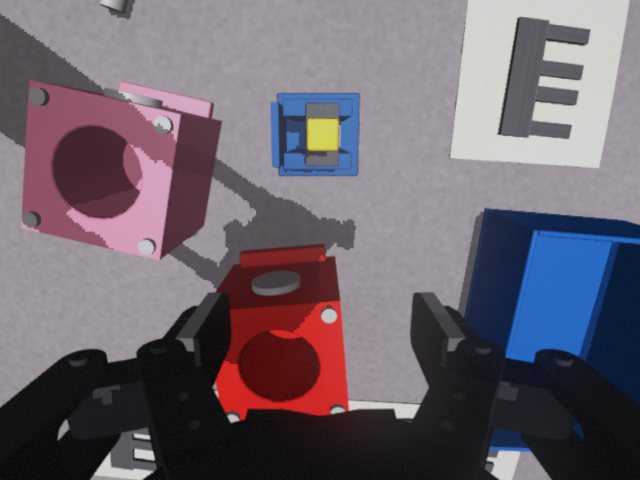

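Run:
```python
from h import *
import pickle
c=pickle.load(open('w2.pkl','rb')); w=cloud(c)
X,Y,Z=w[...,0],w[...,1],w[...,2]
hsv=cv2.cvtColor(c['pixels'],cv2.COLOR_RGB2HSV);h,sa=hsv[...,0],hsv[...,1]
def rect(P,n): print(n,len(P),np.median(P[:,2]).round(4),cv2.minAreaRect((P[:,:2]*1000).astype(np.float32)))
with np.errstate(invalid='ignore'):
    reg=(abs(X-.561)<.06)&(abs(Y+.281)<.06)
    rect(w[reg&(Z>.172)&(Z<.19)],'handletop')
    rect(w[reg&(Z>.135)&(Z<.17)],'handle sides')
    rect(w[reg&(Z>.06)&(Z<.1)&(h>100)&(h<130)&(sa>100)],'lower blue')
s=bot.read_state(); T=R.from_rotvec(s['tcp_rot']).as_matrix()
print(s['q'],s['tool_pos'],s['tcp_rot'], np.degrees(np.arctan2(T[1,0],T[0,0])))
for y in (-.2817,):
    for tgt in ([.564,y,.2],[.564,y,.133]): print((T.T@(np.array(tgt)-s['tool_pos'])*1000).round(1))
```

```text
handletop 1049 0.1787 ((563.7562866210938, -282.0048522949219), (17.629718780517578, 18.17551612854004), 4.41807222366333)
handle sides 0 nan ((0.0, 0.0), (0.0, 0.0), 0.0)
lower blue 568 0.0838 ((553.8361206054688, -282.6842956542969), (61.07199478149414, 50.28022384643555), 3.659970283508301)
[-5.85753197e-01  2.29294716e-01  1.59171085e+00  7.82233658e-04
  1.32136402e+00 -6.65956532e-01] [ 0.56749042 -0.34628821  0.26114828] [-2.13021706e+00 -2.30785686e+00 -9.81305592e-04] 94.58422763103043
[64.6  1.7 61.2]
[ 64.5   1.7 128.2]
  return _methods._mean(a, axis=axis, dtype=dtype,
```

{"op": "move_arm", "data": {"newtons": 60, "steps": [[45, 1.5, 0, 0, 80], [64.5, 1.5, 20, 0, 60], [64.5, 1.5, 60, 0, 50], [64.5, 1.5, 100, 0, 50], [64.5, 1.5, 130, 0, 50], [64.5, 1.5, 130, 0, 50], [64.5, 1.5, 130, 0, 0], [64.5, 1.5, 130, 0, 0], [64.5, 1.5, 130, 0, 0], [64.5, 1.5, 130, 0, 0], [64.5, 1.5, 130, 0, 0]]}}

```text
time: 4.15
tool_pos: [0.5651, -0.284, 0.1335]
tcp_rot: [2.13, 2.305, 0.002]
wrist_force: [0.7, 1.0, 5.7]
width: 0.201
```

```bash
cat >> h.py <<'E'
def st(n=4):
    P=[];F=[];Q=[];A=[]
    for i in range(n):
        s=bot.read_state(); T=R.from_rotvec(s['tcp_rot']).as_matrix()
        P.append(s['tool_pos']);F.append(s['wrist_force']);Q.append(s['torque']);A.append(np.degrees(np.arctan2(T[1,0],T[0,0])))
        if i<n-1: bot.read_camera('top')
    print('t',s['time'],'pos',np.mean(P,0).round(4),'psi',np.mean(A).round(2),'F',np.mean(F,0).round(2),'T',np.mean(Q,0).round(3),'w',round(s['width'],3),'std',np.std(P,0).round(4),np.std(F,0).round(2),np.std(Q,0).round(3)); print('q',s['q'].round(3))
    return np.mean(P,0),T
E
python3 - <<'E'
from h import *
st(5)
c=cam('wrist','w3.png'); c=cam('side','s3.png')
cv2.imwrite('pics/s3c.png',cv2.resize(c['pixels'][180:340,320:480,::-1],(600,600)))
E
```

```text
t 4.35 pos [ 0.5651 -0.284   0.1335] psi 94.51 F [-0.13  1.77  6.06] T [ 0.297 -0.016  0.017] w 0.204 std [0. 0. 0.] [0.58 0.46 0.29] [0.049 0.023 0.013]
q [-5.050e-01  2.580e-01  1.798e+00  1.000e-03  1.082e+00 -5.840e-01]
```

View pics/w3.png

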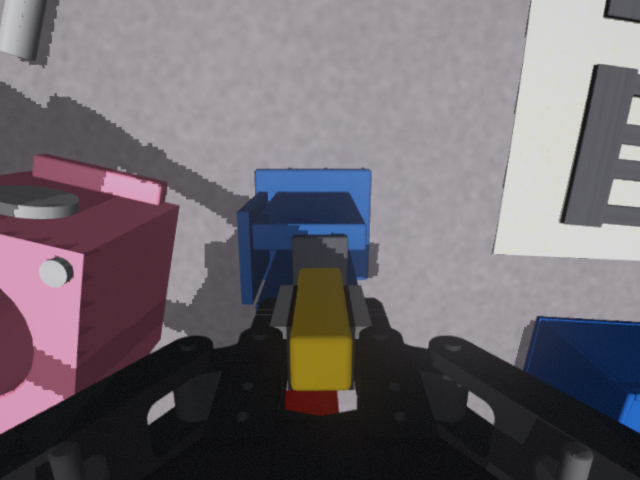

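View pics/s3c.png

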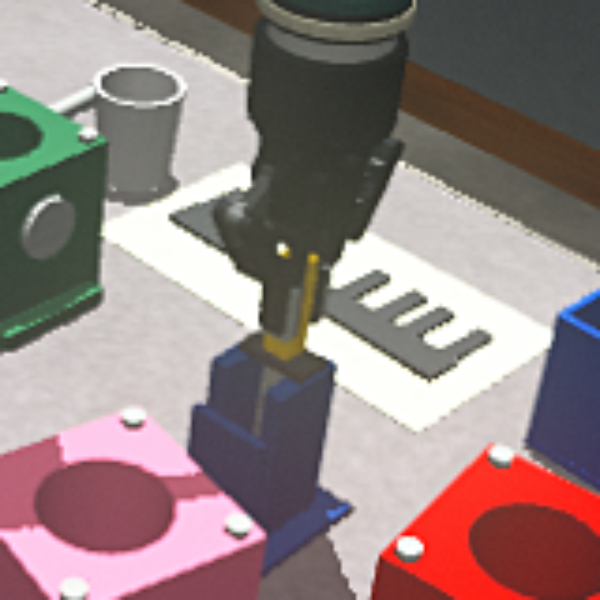

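{"op": "move_arm", "data": {"steps": [[0, 0, -20, 0, 0], [0, 0, -50, 0, 0], [0, 0, -100, 0, 0], [0, 0, -150, 0, 0], [304, 39.5, -150, 99.5, 0], [304, 39.5, -150, 99.5, 0], [304, 39.5, -150, 99.5, 0], [304, 39.5, -150, 99.5, 0], [304, 39.5, -150, 99.5, 0], [304, 39.5, -150, 99.5, 0], [304, 39.5, -150, 99.5, 0], [304, 39.5, -150, 99.5, 0], [304, 39.5, -150, 99.5, 0], [304, 39.5, -150, 99.5, 0], [304, 39.5, -150, 99.5, 0], [304, 39.5, -150, 99.5, 0], [304, 39.5, -150, 99.5, 0], [304, 39.5, -150, 99.5, 0], [304, 39.5, -150, 99.5, 0]]}}

```text
time: 6.35
tool_pos: [0.5791, 0.0225, 0.2811]
tcp_rot: [3.139, -0.133, -0.001]
wrist_force: [-0.5, -0.1, -2.3]
width: 0.207
```

Run:
```python
from h import *
import pickle
st(5)
c=cam('wrist','w4.png'); pickle.dump(c,open('w4.pkl','wb'))
c=cam('top'); pickle.dump(c,open('t4.pkl','wb'))
c=cam('side','s4.png'); pickle.dump(c,open('s4.pkl','wb'))
cv2.imwrite('pics/s4c.png',cv2.resize(c['pixels'][130:280,250:400,::-1],(600,600)))
```

```text
t 6.55 pos [0.5791 0.0226 0.2812] psi -4.9 F [-0.1  -0.1  -1.57] T [-0.     0.002  0.011] w 0.2 std [0. 0. 0.] [0.38 0.45 0.51] [0.026 0.016 0.012]
q [-0.004  0.057  1.751 -0.     1.334  1.653]
```

View pics/w4.png

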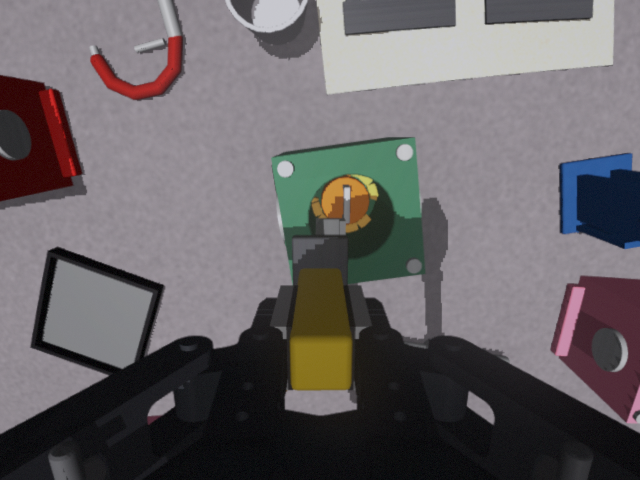

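View pics/s4c.png

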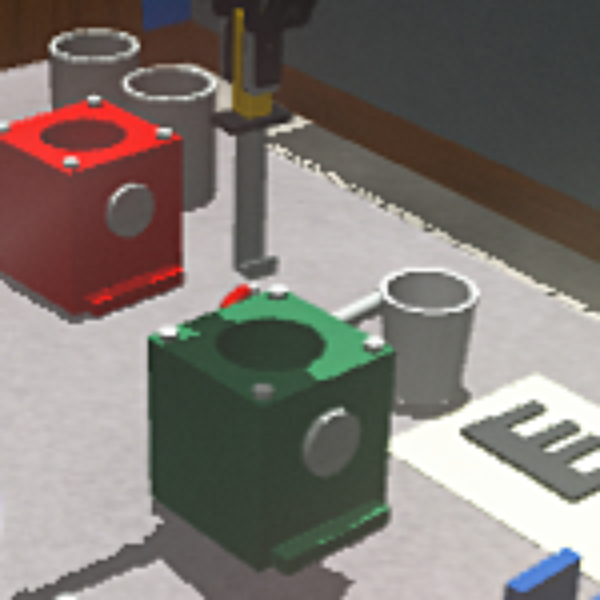

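```bash
python3 - <<'E'
from h import *
import pickle
cw=pickle.load(open('w4.pkl','rb')); ww=cloud(cw); cs=pickle.load(open('s4.pkl','rb')); ws=cloud(cs)
tcp=np.array([.5791,.0226,.2812]); psi=np.radians(-4.9)
tx=np.array([np.cos(psi),np.sin(psi)]); ty=np.array([np.sin(psi),-np.cos(psi)])
for n,W in (('w',ww),('s',ws)):
    d=W[...,:2]-tcp[:2]; a=d@tx*1000; b=d@ty*1000; z=(W[...,2]-tcp[2])*1000
    with np.errstate(invalid='ignore'):
        reg=(abs(a)<40)&(abs(b)<40)
        for nm,lo,hi in (('collar',-30,-15),('strip',-100,-30),('bill',-125,-100)):
            m=reg&(z>lo)&(z<hi); 
            if m.sum()>3: print(n,nm,m.sum(),'a',np.percentile(a[m],[1,50,99]).round(1),'b',np.percentile(b[m],[1,50,99]).round(1),'z',np.percentile(z[m],[1,50,99]).round(1))
# bail in this view
X,Y,Z=[ww[...,i] for i in range(3)]
with np.errstate(invalid='ignore'):
    m=(np.hypot(X-.5804,Y+.003)<.026)&(Z>.054)&(Z<.08); q=ww[m]; print(m.sum(),cv2.minAreaRect((q[:,:2]*1000).astype(np.float32)),np.median(q[:,2]))
    m=(Z>.116)&(Z<.125)&(abs(X-.58)<.07)&(abs(Y)<.07); q=ww[m]; print(np.median(q[:,2]),cv2.minAreaRect((q[:,:2]*1000).astype(np.float32)))
E
python3 - <<'E'
import cv2
im=cv2.imread('pics/w4.png'); cv2.imwrite('pics/w4c.png',cv2.resize(im[120:300,240:440],(800,720))[:600])
E
```

```text
w collar 2035 a [ 4.2 17.6 24.7] b [-11.1   0.7  12.3] z [-20.3 -16.7 -15.3]
w strip 95 a [12.  12.4 12.7] b [-1.8  0.7  2.6] z [-99.8 -83.4 -69.8]
w bill 412 a [ 1.9  8.3 12.6] b [-1.9  9.4 17.1] z [-115.7 -112.2 -102.8]
s collar 102 a [-20.1  -4.5  24.5] b [-11.6   6.8  13.3] z [-29.3 -19.2 -15.4]
s strip 212 a [-8.8  1.  11.9] b [-3.2  0.5  4.2] z [-99.4 -65.2 -31.6]
s bill 88 a [-10.6  -0.3  11.8] b [-2.1  4.3 18.1] z [-119.3 -111.3 -101.2]
228 ((581.1372680664062, -2.946415424346924), (6.080807685852051, 33.413211822509766), 84.7259750366211) 0.06478843621528049
0.12086203892643471 ((580.3228149414062, -2.647613525390625), (110.00322723388672, 109.90380096435547), 3.0972251892089844)
```

View pics/w4c.png

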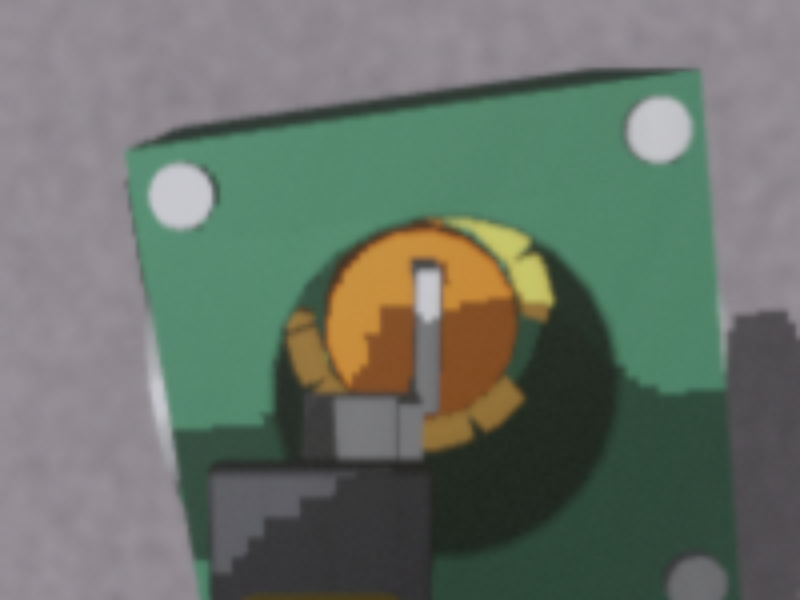

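The hook hangs correctly in the grip, with its bill pointing at the bail (px 346,205). In tool axes the strip centre is at a≈2, b≈0.3 and z≈-118.5 mm. I'll go down beside the bail now.

{"op": "move_arm", "data": {"steps": [[1.7, 0, 0, 0, 0], [1.7, 0, 30, 0, 0], [1.7, 0, 50, 0, 0], [1.7, 0, 70, 0, 0], [1.7, 0, 90, 0, 0], [1.7, 0, 105, 0, 0], [1.7, 0, 110, 0, 0], [1.7, 0, 110, 0, 0], [1.7, 0, 110, 0, 0]]}}

```text
time: 7.6
tool_pos: [0.5817, 0.0225, 0.1723]
tcp_rot: [-3.139, 0.136, -0.002]
wrist_force: [-0.3, 0.1, -0.8]
width: 0.199
```

Run:
```python
from h import *
st(5)
c=cam('wrist','w5.png')
cv2.imwrite('pics/w5c.png',cv2.resize(c['pixels'][100:300,220:450,::-1],(690,600)))
```

```text
t 7.8 pos [0.5818 0.0225 0.1726] psi -4.97 F [-0.36  0.25 -1.42] T [ 0.029 -0.002 -0.003] w 0.205 std [0.0001 0.     0.0002] [0.42 0.27 0.62] [0.013 0.018 0.021]
q [-0.004  0.132  1.872 -0.     1.135  1.653]
```

View pics/w5c.png

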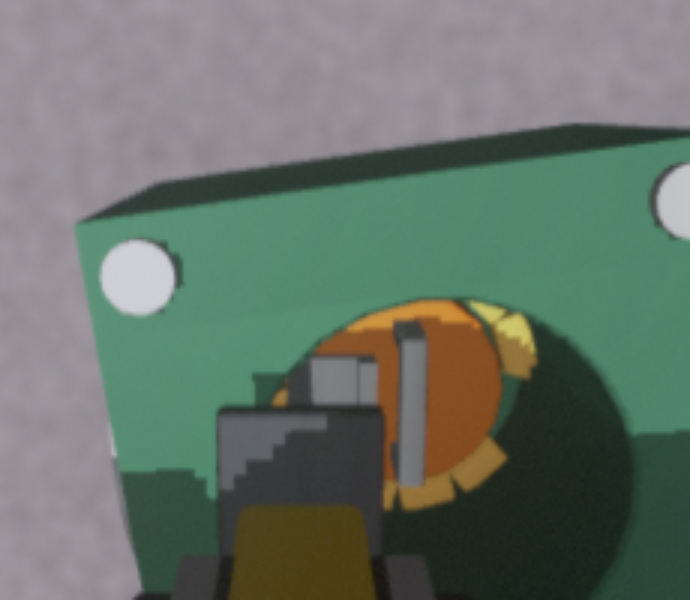

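{"op": "move_arm", "data": {"steps": [[-0.9, 0, 3, 0, 0], [-0.9, 0, 6, 0, 0], [-0.9, 0, 8, 0, 0], [-0.9, 0, 10.5, 0, 0], [-0.9, 0, 10.5, 0, 0], [-0.9, 0, 10.5, 0, 0]]}}

```text
time: 8.45
tool_pos: [0.5799, 0.0226, 0.1606]
tcp_rot: [3.139, -0.136, -0.001]
wrist_force: [-0.2, -0.1, -1.6]
width: 0.202
```

Run:
```python
from h import *
st(5)
c=cam('wrist','w6.png')
cv2.imwrite('pics/w6c.png',cv2.resize(c['pixels'][100:300,220:450,::-1],(690,600)))
```

```text
t 8.65 pos [0.5801 0.0226 0.1608] psi -4.97 F [-0.03  0.33 -1.95] T [-0.009  0.    -0.012] w 0.203 std [0.0001 0.     0.0001] [0.42 0.59 0.47] [0.015 0.03  0.019]
q [-0.004  0.141  1.885 -0.     1.116  1.654]
```

View pics/w6c.png

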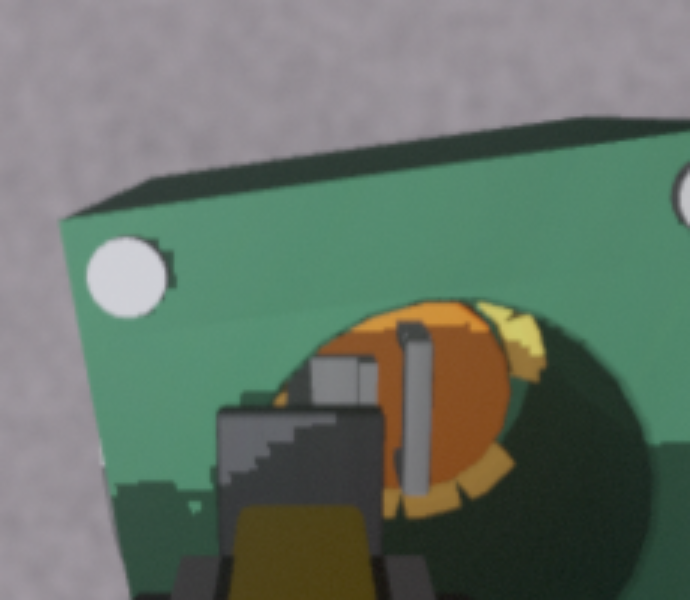

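{"op": "move_arm", "data": {"steps": [[0, 0, -1, 0, 0], [0, 3, -1, 0, 0], [0, 5, -1, 0, 0], [0, 7, -1, 0, 0], [0, 9, -1, 0, 0], [0, 9, -1, 0, 0]]}}

```text
time: 9.3
tool_pos: [0.5792, 0.0133, 0.1618]
tcp_rot: [3.139, -0.137, -0.0]
wrist_force: [0.1, 0.2, -2.1]
width: 0.202
```

Run:
```python
from h import *
st(5)
```

```text
t 9.5 pos [0.5792 0.0135 0.1618] psi -4.99 F [ 0.26 -0.11 -1.88] T [-0.015  0.006 -0.009] w 0.204 std [0.     0.0001 0.    ] [0.36 0.47 0.53] [0.007 0.031 0.025]
q [-0.02   0.138  1.886  0.     1.117  1.638]
```

{"op": "move_arm", "data": {"steps": [[0, 2, 0, 0, 0], [0, 4, 0, 0, 0], [0, 6, 0, 0, 0], [0, 8.2, 0, 0, 0], [0, 8.2, 0, 0, 0], [0, 8.2, 0, 0, 0]]}}

```text
time: 10.1
tool_pos: [0.5785, 0.0054, 0.1618]
tcp_rot: [-3.139, 0.137, 0.0]
wrist_force: [0.3, 0.0, -1.7]
width: 0.202
```

Run:
```python
from h import *
st(5)
c=cam('wrist','w7.png')
cv2.imwrite('pics/w7c.png',cv2.resize(c['pixels'][100:300,220:450,::-1],(690,600)))
```

```text
t 10.3 pos [0.5785 0.0054 0.1618] psi -4.98 F [ 0.   -0.01 -1.81] T [0.006 0.017 0.009] w 0.2 std [0.     0.0001 0.    ] [0.54 0.32 0.35] [0.03  0.026 0.012]
q [-0.034  0.137  1.888  0.     1.117  1.624]
```

View pics/w7c.png

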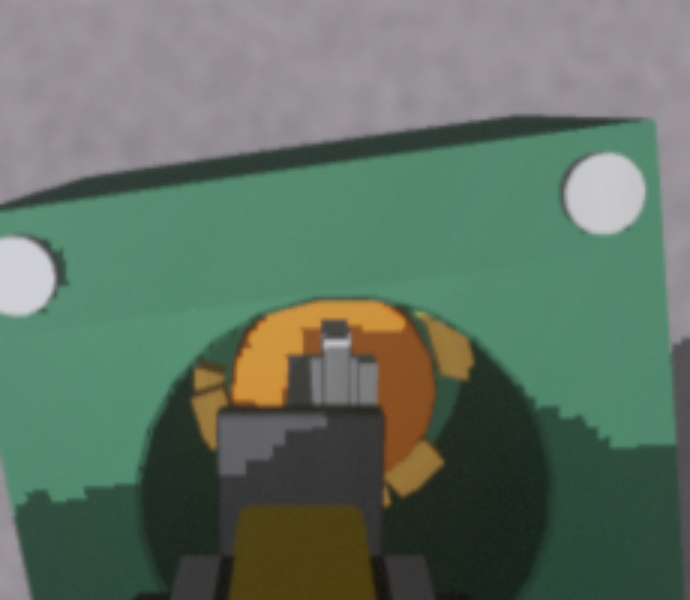

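The bail bar at crop px (337,365) sits between the strip and the lip. Next I'll raise the hook so the lip overlaps the bar, then turn about the plug axis.

{"op": "move_arm", "data": {"steps": [[0, 0, -3, 0, 0], [0, 0, -6, 0, 0], [0, 0, -8, 0, 0], [0, 0, -8, 0, 0], [0, 0, -8, 0, 0]]}}

```text
time: 10.85
tool_pos: [0.5786, 0.0055, 0.17]
tcp_rot: [3.139, -0.136, 0.001]
wrist_force: [0.5, 0.2, -2.2]
width: 0.2
```

Run:
```python
from h import *
st(4)
c=np.array([2,8.05])
for t in range(-5,-65,-5):
    a=np.radians(t); M=np.array([[np.cos(a),-np.sin(a)],[np.sin(a),np.cos(a)]])
    print(t,(c-M@c).round(1))
```

```text
t 11.0 pos [0.5785 0.0055 0.1698] psi -4.97 F [ 0.14  0.15 -1.85] T [0.003 0.014 0.023] w 0.204 std [0.0001 0.     0.0001] [0.8  0.38 0.32] [0.038 0.02  0.049]
q [-0.034  0.13   1.881  0.     1.132  1.624]
-5 [-0.7  0.2]
-10 [-1.4  0.5]
-15 [-2.   0.8]
-20 [-2.6  1.2]
-25 [-3.2  1.6]
-30 [-3.8  2.1]
-35 [-4.3  2.6]
-40 [-4.7  3.2]
-45 [-5.1  3.8]
-50 [-5.5  4.4]
-55 [-5.7  5.1]
-60 [-6.   5.8]
```

{"op": "move_arm", "data": {"steps": [[-0.7, 0.2, 0, -5, 0], [-1.4, 0.5, 0, -10, 0], [-2.0, 0.8, 0, -15, 0], [-2.3, 1.0, 0, -17.5, 0], [-2.6, 1.2, 0, -20, 0], [-2.9, 1.4, 0, -22.5, 0], [-3.2, 1.6, 0, -25, 0], [-3.5, 1.9, 0, -27.5, 0], [-3.8, 2.1, 0, -30, 0], [-4.1, 2.4, 0, -32.5, 0], [-4.3, 2.6, 0, -35, 0], [-4.3, 2.6, 0, -35, 0]]}}

```text
time: 12.2
tool_pos: [0.5739, 0.0032, 0.1696]
tcp_rot: [-3.034, -0.814, 0.0]
wrist_force: [0.3, -0.0, -1.1]
width: 0.204
```

Run:
```python
from h import *
p,T=st(5)
print('throat',p[:2]+.002*T[:2,0]+.00805*T[:2,1])
c=cam('wrist','w8.png')
cv2.imwrite('pics/w8c.png',cv2.resize(c['pixels'][100:300,220:450,::-1],(690,600)))
```

```text
t 12.4 pos [0.5739 0.0032 0.1696] psi 29.99 F [-0.1   0.12 -1.91] T [-0.01   0.006 -0.02 ] w 0.202 std [0. 0. 0.] [0.45 0.33 0.43] [0.032 0.022 0.022]
q [-0.038  0.121  1.89  -0.     1.131  1.01 ]
throat [ 0.57963925 -0.00274466]
```

View pics/w8c.png

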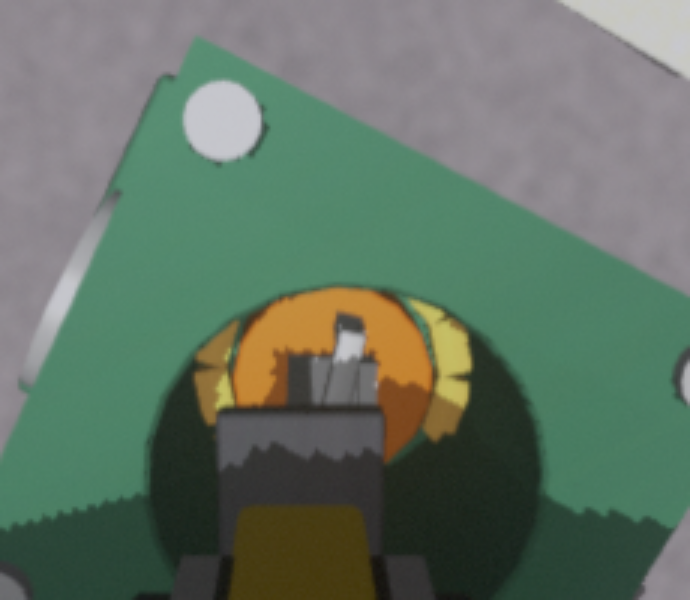

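{"op": "move_arm", "data": {"steps": [[0.4, 0.5, 0, -2.5, 0], [0.2, 0.7, 0, -5, 0], [-0.1, 0.9, 0, -7.5, 0], [-0.5, 1.0, 0, -10, 0], [-0.8, 1.1, 0, -12.5, 0], [-1.1, 1.3, 0, -15, 0], [-1.4, 1.5, 0, -17.5, 0], [-1.7, 1.7, 0, -20, 0], [-1.7, 1.7, 0, -20, 0]]}}

```text
time: 13.35
tool_pos: [0.5733, 0.0009, 0.1697]
tcp_rot: [-2.847, -1.328, 0.0]
wrist_force: [-0.0, 0.4, -1.9]
width: 0.2
```

Run:
```python
from h import *
p,T=st(5)
print('throat',p[:2]+.002*T[:2,0]+.00805*T[:2,1])
c=cam('wrist','w9.png')
cv2.imwrite('pics/w9c.png',cv2.resize(c['pixels'][100:300,220:450,::-1],(690,600)))
```

```text
t 13.55 pos [0.5733 0.0009 0.1697] psi 49.97 F [-0.23  0.11 -1.87] T [-0.005  0.047 -0.003] w 0.201 std [0. 0. 0.] [0.29 0.47 0.49] [0.019 0.031 0.009]
q [-0.042  0.12   1.891  0.     1.13   0.657]
throat [ 0.5807772  -0.00270318]
```

View pics/w9c.png

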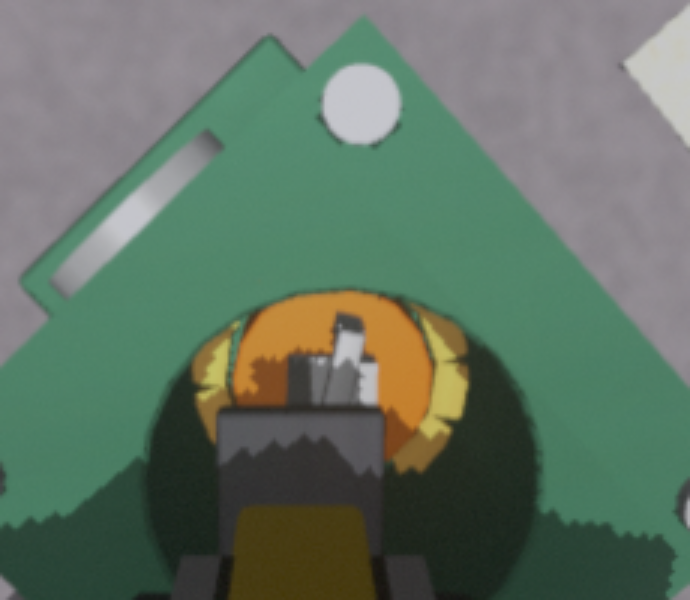

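{"op": "move_arm", "data": {"steps": [[-0.4, 0.1, 0, -2.5, 0], [-0.7, 0.2, 0, -5, 0], [-1.1, 0.3, 0, -7.5, 0], [-1.4, 0.5, 0, -10, 0], [-1.7, 0.6, 0, -12.5, 0], [-2.0, 0.8, 0, -15, 0], [-2.3, 1.0, 0, -17.5, 0], [-2.3, 1.0, 0, -17.5, 0]]}}

```text
time: 14.4
tool_pos: [0.5727, -0.0015, 0.1698]
tcp_rot: [2.612, 1.746, 0.0]
wrist_force: [0.9, 0.1, -1.3]
width: 0.2
```

Run:
```python
from h import *
p,T=st(6)
print('throat',p[:2]+.002*T[:2,0]+.00805*T[:2,1])
```

```text
t 14.65 pos [ 0.5727 -0.0015  0.1698] psi 67.48 F [ 0.26  0.03 -2.18] T [-0.002  0.004 -0.007] w 0.201 std [0. 0. 0.] [0.49 0.36 0.53] [0.035 0.022 0.027]
q [-0.046  0.119  1.893 -0.     1.13   0.347]
throat [ 0.58088307 -0.00272383]
```

Still no torque. I'll continue in small increments.

{"op": "move_arm", "data": {"steps": [[-0.3, 0.1, 0, -2, 0], [-0.6, 0.2, 0, -4, 0], [-0.8, 0.2, 0, -6, 0], [-0.8, 0.2, 0, -6, 0], [-0.8, 0.2, 0, -6, 0]]}}

```text
time: 15.15
tool_pos: [0.5726, -0.0023, 0.1698]
tcp_rot: [2.518, 1.879, 0.0]
wrist_force: [-0.4, -0.8, -3.3]
width: 0.199
```

Run:
```python
from h import *
p,T=st(6)
print('throat',p[:2]+.002*T[:2,0]+.00805*T[:2,1])
c=cam('wrist','w10.png')
cv2.imwrite('pics/w10c.png',cv2.resize(c['pixels'][100:300,220:450,::-1],(690,600)))
```

```text
t 15.4 pos [ 0.5726 -0.0023  0.1698] psi 73.49 F [ 0.03 -0.45 -2.28] T [-0.003 -0.02   0.008] w 0.201 std [0. 0. 0.] [0.48 0.32 0.52] [0.025 0.014 0.036]
q [-0.048  0.118  1.893 -0.     1.13   0.24 ]
throat [ 0.58086385 -0.00266421]
```

View pics/w10c.png

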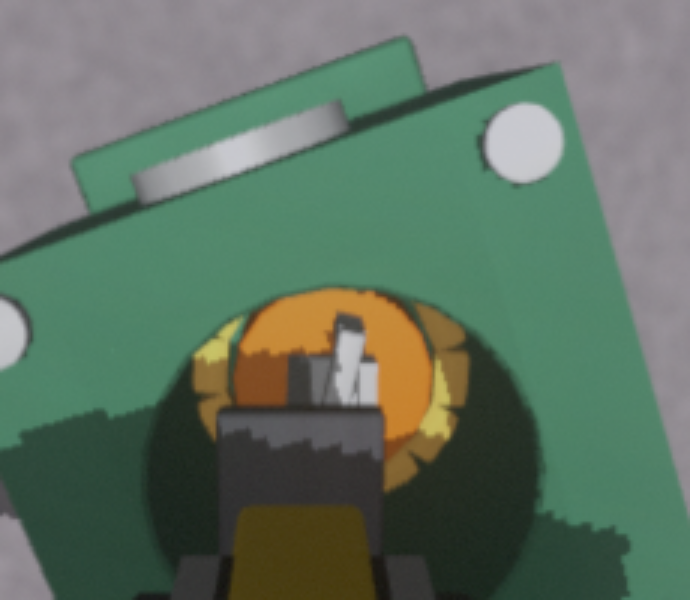

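{"op": "move_arm", "data": {"steps": [[-0.2, 0.0, 0, -1.5, 0], [-0.4, 0.1, 0, -3, 0], [-0.4, 0.1, 0, -3, 0], [-0.4, 0.1, 0, -3, 0]]}}

```text
time: 15.85
tool_pos: [0.5725, -0.0027, 0.1698]
tcp_rot: [-2.467, -1.945, 0.0]
wrist_force: [0.1, -0.2, -1.8]
width: 0.198
```

Run:
```python
from h import *
p,T=st(7)
print('throat',p[:2]+.002*T[:2,0]+.00805*T[:2,1])
```

```text
t 16.15 pos [ 0.5725 -0.0027  0.1698] psi 76.52 F [-0.31  0.27 -1.86] T [ 0.014  0.009 -0.006] w 0.201 std [0. 0. 0.] [0.51 0.34 0.36] [0.016 0.02  0.032]
q [-0.048  0.118  1.893  0.     1.13   0.187]
throat [ 0.58079909 -0.00263095]
```

{"op": "move_arm", "data": {"steps": [[-0.2, 0.0, 0, -1.5, 0], [-0.4, 0.1, 0, -3, 0], [-0.4, 0.1, 0, -3, 0], [-0.4, 0.1, 0, -3, 0]]}}

```text
time: 16.55
tool_pos: [0.5725, -0.0032, 0.1698]
tcp_rot: [-2.415, -2.009, 0.0]
wrist_force: [-0.1, -0.1, -1.8]
width: 0.202
```

Run:
```python
from h import *
p,T=st(7)
print('throat',p[:2]+.002*T[:2,0]+.00805*T[:2,1])
```

```text
t 16.85 pos [ 0.5725 -0.0031  0.1698] psi 79.52 F [-0.35  0.16 -2.17] T [0.009 0.002 0.02 ] w 0.204 std [0. 0. 0.] [0.38 0.34 0.33] [0.019 0.034 0.023]
q [-0.049  0.118  1.893 -0.     1.13   0.134]
throat [ 0.58080604 -0.00263245]
```

{"op": "move_arm", "data": {"steps": [[-0.1, 0.0, 0, -1, 0], [-0.3, 0.1, 0, -2.5, 0], [-0.3, 0.1, 0, -2.5, 0], [-0.3, 0.1, 0, -2.5, 0]]}}

```text
time: 17.25
tool_pos: [0.5726, -0.0034, 0.1698]
tcp_rot: [2.371, 2.062, -0.0]
wrist_force: [-0.7, 0.3, -3.6]
width: 0.2
```

Run:
```python
from h import *
p,T=st(7)
c=cam('wrist','w11.png')
cv2.imwrite('pics/w11c.png',cv2.resize(c['pixels'][100:300,220:450,::-1],(690,600)))
```

```text
t 17.55 pos [ 0.5726 -0.0034  0.1698] psi 82.02 F [-0.17 -0.22 -2.33] T [0.001 0.005 0.005] w 0.2 std [0. 0. 0.] [0.46 0.67 0.69] [0.046 0.021 0.025]
q [-0.05   0.118  1.893 -0.     1.13   0.09 ]
```

View pics/w11c.png

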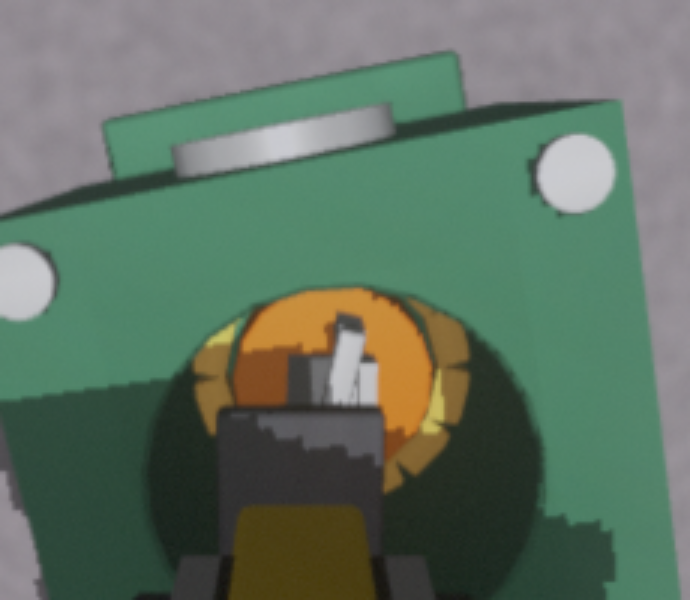

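{"op": "move_arm", "data": {"steps": [[-0.1, 0.0, 0, -1, 0], [-0.3, 0.1, 0, -2.5, 0], [-0.3, 0.1, 0, -2.5, 0], [-0.3, 0.1, 0, -2.5, 0]]}}

```text
time: 18.0
tool_pos: [0.5726, -0.0038, 0.1698]
tcp_rot: [-2.325, -2.113, 0.0]
wrist_force: [-0.7, 0.0, -1.3]
width: 0.205
```

Run:
```python
from h import *
p,T=st(7)
```

```text
t 18.3 pos [ 0.5726 -0.0038  0.1698] psi 84.52 F [ 0.01  0.33 -1.79] T [-0.009  0.019 -0.018] w 0.203 std [0. 0. 0.] [0.4  0.59 0.37] [0.013 0.033 0.023]
q [-0.05   0.119  1.893  0.     1.13   0.046]
```

{"op": "move_arm", "data": {"steps": [[-0.1, 0.0, 0, -1, 0], [-0.3, 0.1, 0, -2, 0], [-0.3, 0.1, 0, -2, 0], [-0.3, 0.1, 0, -2, 0]]}}

```text
time: 18.7
tool_pos: [0.5726, -0.004, 0.1698]
tcp_rot: [-2.288, -2.153, 0.0]
wrist_force: [0.3, 1.2, -1.8]
width: 0.201
```

Run:
```python
from h import *
p,T=st(8)
```

```text
t 19.05 pos [ 0.5726 -0.004   0.1698] psi 86.52 F [-0.55  0.48 -1.81] T [ 0.05   0.098 -0.026] w 0.204 std [0. 0. 0.] [0.47 0.49 0.28] [0.008 0.025 0.024]
q [-0.051  0.119  1.893  0.     1.13   0.01 ]
```

{"op": "move_arm", "data": {"steps": [[-0.1, 0.0, 0, -0.8, 0], [-0.2, 0.0, 0, -1.5, 0], [-0.2, 0.0, 0, -1.5, 0], [-0.2, 0.0, 0, -1.5, 0]]}}

```text
time: 19.45
tool_pos: [0.5727, -0.0042, 0.1698]
tcp_rot: [-2.259, -2.183, -0.0]
wrist_force: [-0.6, 0.5, -1.4]
width: 0.202
```

Run:
```python
from h import *
p,T=st(8)
```

```text
t 19.8 pos [ 0.5727 -0.0042  0.1698] psi 88.02 F [-0.59  0.27 -1.9 ] T [ 0.1    0.112 -0.066] w 0.208 std [0. 0. 0.] [0.48 0.55 0.56] [0.026 0.022 0.017]
q [-0.051  0.119  1.893  0.     1.13  -0.016]
```

{"op": "move_arm", "data": {"steps": [[-0.1, 0.0, 0, -0.7, 0], [-0.1, 0.0, -1, -0.7, 0], [-0.1, 0.0, -2, -0.7, 0], [-0.1, 0.0, -3, -0.7, 0], [-0.1, 0.0, -4, -0.7, 0], [-0.1, 0.0, -4, -0.7, 0]]}}

```text
time: 20.4
tool_pos: [0.5727, -0.0044, 0.1738]
tcp_rot: [2.246, 2.197, -0.0]
wrist_force: [-1.1, -0.6, -5.0]
width: 0.202
```

Run:
```python
from h import *
p,T=st(8)
```

```text
t 20.75 pos [ 0.5727 -0.0044  0.1738] psi 88.73 F [-0.06 -0.23 -4.46] T [-0.029  0.02  -0.083] w 0.203 std [0. 0. 0.] [0.55 0.61 0.67] [0.026 0.027 0.029]
q [-0.051  0.115  1.889 -0.     1.138 -0.029]
```

{"op": "move_arm", "data": {"steps": [[0, 0, -1, 0, 0], [0, 0, -2, 0, 0], [0, 0, -3, 0, 0], [0, 0, -3, 0, 0]]}}

```text
time: 21.15
tool_pos: [0.5728, -0.0044, 0.1771]
tcp_rot: [2.246, 2.196, 0.0]
wrist_force: [-0.5, -0.1, -4.0]
width: 0.202
```

Run:
```python
from h import *
p,T=st(6)
```

```text
t 21.4 pos [ 0.5728 -0.0044  0.177 ] psi 88.73 F [ 0.07 -0.47 -3.98] T [-0.068  0.036 -0.097] w 0.199 std [0. 0. 0.] [0.62 0.68 0.39] [0.03  0.044 0.032]
q [-0.051  0.112  1.886 -0.     1.143 -0.029]
```

{"op": "move_arm", "data": {"steps": [[0, 0, -2, 0, 0], [0, 0, -4, 0, 0], [0, 0, -6, 0, 0], [0, 0, -6, 0, 0]]}}

```text
time: 21.8
tool_pos: [0.5732, -0.0044, 0.1836]
tcp_rot: [2.245, 2.196, 0.001]
wrist_force: [0.3, -0.2, -2.5]
width: 0.202
```

Run:
```python
from h import *
p,T=st(6)
```

```text
t 22.05 pos [ 0.573  -0.0044  0.1833] psi 88.73 F [-0.03  0.2  -2.23] T [ 0.027  0.039 -0.01 ] w 0.204 std [0.0001 0.     0.0002] [0.38 0.51 0.3 ] [0.029 0.027 0.018]
q [-0.051  0.107  1.88   0.     1.154 -0.029]
```

Run:
```python
from h import *
c=cam('wrist','w12.png')
cv2.imwrite('pics/w12c.png',cv2.resize(c['pixels'][100:300,220:450,::-1],(690,600)))
```

```text
(no output)
```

View pics/w12c.png

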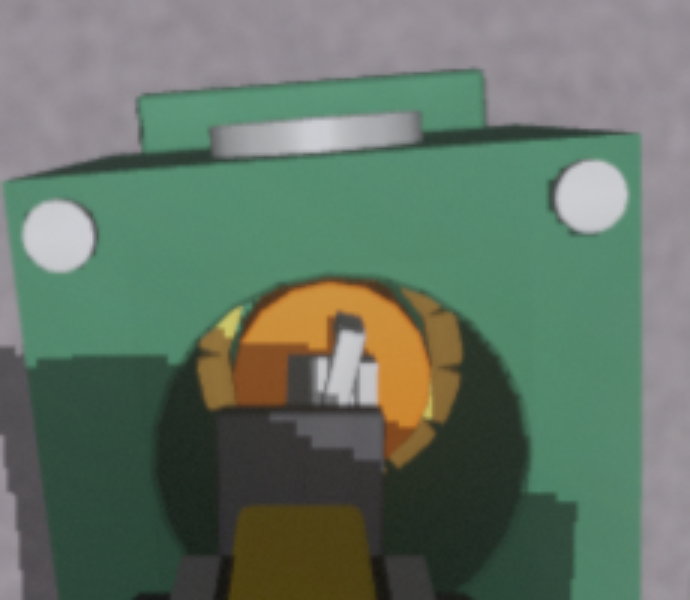

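```bash
cat > pz.py <<'E'
from h import *
def plug(name=None,P=(.5808,-.0028)):
    s=bot.read_state(); c=cam('wrist',name); w=cloud(c); hsv=cv2.cvtColor(c['pixels'],cv2.COLOR_RGB2HSV)
    X,Y,Z=[w[...,i] for i in range(3)]
    with np.errstate(invalid='ignore'):
        m=(hsv[...,0]>7)&(hsv[...,0]<18)&(hsv[...,1]>150)&(np.hypot(X-P[0],Y-P[1])<.026)&(Z>.02)
        q=w[m]; z=np.median(q[:,2]); q=q[abs(q[:,2]-z)<.006]
        print('plug top z',z.round(4),len(q),'hook underside',(s['tool_pos'][2]-.1185).round(4),'circle',cv2.minEnclosingCircle((q[:,:2]*1000).astype(np.float32)))
E
python3 -c "
from pz import *
plug()"
```

```text
plug top z 0.0522 1548 hook underside 0.0644 circle ((580.3565673828125, -2.846161127090454), 23.912864685058594)
```

{"op": "move_arm", "data": {"steps": [[0, 0, -1, 0, 0], [0, 0, -2, 0, 0], [0, 0, -3, 0, 0]]}}

```text
time: 22.45
tool_pos: [0.5726, -0.0044, 0.1857]
tcp_rot: [-2.246, -2.196, 0.0]
wrist_force: [0.6, -0.8, -4.2]
width: 0.201
```

```bash
python3 -c "
from pz import *
st(6);plug()"
```

```text
t 22.7 pos [ 0.5727 -0.0044  0.1858] psi 88.73 F [ 0.58 -0.36 -3.41] T [-0.015 -0.01  -0.018] w 0.204 std [0.0001 0.     0.0001] [0.39 0.33 0.49] [0.04  0.029 0.029]
q [-0.051  0.105  1.877 -0.     1.16  -0.029]
plug top z 0.0551 1506 hook underside 0.0673 circle ((580.4635009765625, -2.6863784790039062), 23.793792724609375)
```

{"op": "move_arm", "data": {"steps": [[0, 0, -2, 0, 0], [0, 0, -4, 0, 0], [0, 0, -6, 0, 0], [0, 0, -8, 0, 0], [0, 0, -10, 0, 0], [0, 0, -10, 0, 0]]}}

```text
time: 23.35
tool_pos: [0.573, -0.0044, 0.1963]
tcp_rot: [2.246, 2.196, 0.001]
wrist_force: [0.8, 0.5, -3.4]
width: 0.202
```

```bash
python3 -c "
from pz import *
p,T=st(6);plug('w13.png')
print(p[:2]+.002*T[:2,0]+.00805*T[:2,1])"
```

```text
t 23.6 pos [ 0.5727 -0.0044  0.1959] psi 88.73 F [ 0.02  0.18 -2.84] T [-0.014  0.011 -0.003] w 0.202 std [0.0002 0.     0.0002] [0.64 0.34 0.5 ] [0.018 0.027 0.027]
q [-0.051  0.097  1.867 -0.     1.178 -0.029]
plug top z 0.0648 1546 hook underside 0.0772 circle ((580.1105346679688, -2.9370739459991455), 23.991619110107422)
[ 0.58083388 -0.00254027]
```

View pics/w13.png

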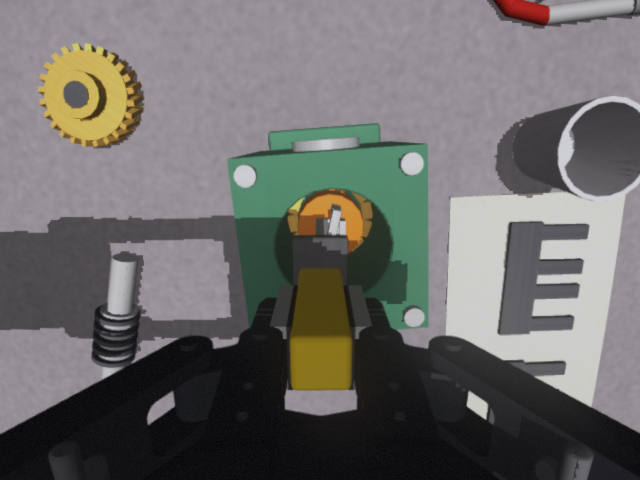

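The plug is hanging free: its top is at 64 mm, the force is about 3 N and it follows the hook. I'll draw it straight out now.

{"op": "move_arm", "data": {"steps": [[0, 0, -5, 0, 0], [0, 0, -15, 0, 0], [0, 0, -27, 0, 0], [0, 0, -39, 0, 0], [0, 0, -51, 0, 0], [0, 0, -63, 0, 0], [0, 0, -75, 0, 0], [0, 0, -87, 0, 0], [0, 0, -99, 0, 0], [0, 0, -109, 0, 0], [0, 0, -113, 0, 0], [0, 0, -113, 0, 0]]}}

```text
time: 24.85
tool_pos: [0.5731, -0.0044, 0.3097]
tcp_rot: [2.245, 2.196, 0.001]
wrist_force: [-0.2, 0.4, -3.6]
width: 0.198
```

```bash
python3 -c "
from pz import *
p,T=st(6);plug('w14.png')
c=cam('side'); cv2.imwrite('pics/s14c.png',cv2.resize(c['pixels'][90:280,230:420,::-1],(600,600)))"
```

```text
t 25.1 pos [ 0.5725 -0.0043  0.3084] psi 88.73 F [ 0.1  -0.17 -3.64] T [-0.019  0.011 -0.012] w 0.201 std [0.0003 0.     0.0007] [0.27 0.56 0.3 ] [0.016 0.03  0.009]
q [-0.051  0.032  1.728  0.     1.383 -0.029]
plug top z 0.177 1723 hook underside 0.1893 circle ((579.597900390625, -2.4971320629119873), 23.743824005126953)
```

View pics/s14c.png

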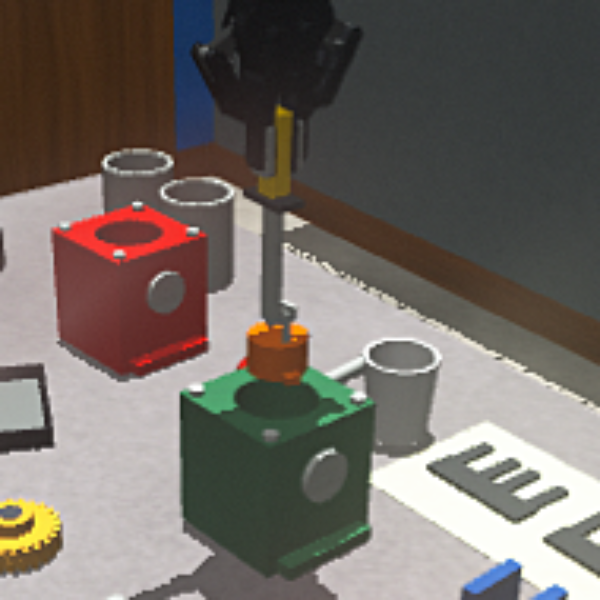

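The plug is out, hanging upright from the hook with its underside about 26 mm above the housing top. I'll carry it smoothly to the tray.

{"op": "move_arm", "data": {"steps": [[2.8, -1.1, 0, 0, 0], [8.3, -3.4, 0, 0, 0], [16.7, -6.8, 0, 0, 0], [27.8, -11.3, 0, 0, 0], [41.7, -17.0, 0, 0, 0], [58.3, -23.8, 0, 0, 0], [76.9, -31.4, 0, 0, 0], [95.4, -38.9, 0, 0, 0], [113.9, -46.5, 0, 0, 0], [132.4, -54.1, 0, 0, 0], [150.9, -61.6, 0, 0, 0], [169.5, -69.2, 0, 0, 0], [188, -76.7, 0, 0, 0], [206.5, -84.3, 0, 0, 0], [225, -91.9, 0, 0, 0], [242.6, -99, 0, 0, 0], [257.4, -105.1, 0, 0, 0], [269.5, -110, 0, 0, 0], [279.7, -114.2, 0, 0, 0], [288, -117.6, 0, 0, 0]]}}

```text
time: 27.2
tool_pos: [0.4611, 0.287, 0.3088]
tcp_rot: [2.246, 2.197, -0.0]
wrist_force: [-0.7, -0.7, -3.0]
width: 0.206
```

{"op": "move_arm", "data": {"steps": [[5.6, -2.3, 0, 0, 0], [9.3, -3.8, 0, 0, 0], [10.4, -4.1, 0, 0, 0], [10.4, -4.1, 0, 0, 0], [10.4, -4.1, 0, 0, 0]]}}

```text
time: 27.7
tool_pos: [0.4578, 0.2963, 0.3088]
tcp_rot: [2.246, 2.196, -0.0]
wrist_force: [0.1, 0.0, -3.3]
width: 0.204
```

Run:
```python
from pz import *
import pickle
p,T=st(6)
ax=p[:2]+.002*T[:2,0]+.00805*T[:2,1]; print('axis',ax)
plug('w15.png',P=ax)
c=cam('wrist'); w=cloud(c); X,Y,Z=[w[...,i] for i in range(3)]
with np.errstate(invalid='ignore'):
    m=(Z>.012)&(Z<.024)&(abs(X-.465)<.1)&(abs(Y-.3)<.1); q=w[m]; print(m.sum(),cv2.minAreaRect((q[:,:2]*1000).astype(np.float32)))
c=cam('side'); cv2.imwrite('pics/s15c.png',cv2.resize(c['pixels'][60:260,130:330,::-1],(600,600)))
```

```text
t 27.95 pos [0.4578 0.2964 0.3088] psi 88.7 F [ 0.28 -0.07 -3.46] T [ 0.018  0.003 -0.015] w 0.206 std [0.     0.0001 0.    ] [0.28 0.27 0.31] [0.02  0.031 0.019]
q [ 0.529 -0.022  1.781 -0.     1.383  0.552]
axis [0.46589847 0.2981685 ]
plug top z 0.1781 1648 hook underside 0.1903 circle ((465.5255432128906, 298.3196105957031), 23.708215713500977)
2018 ((464.7555236816406, 298.71710205078125), (129.9094696044922, 130.6766357421875), 64.0892105102539)
```

View pics/w15.png

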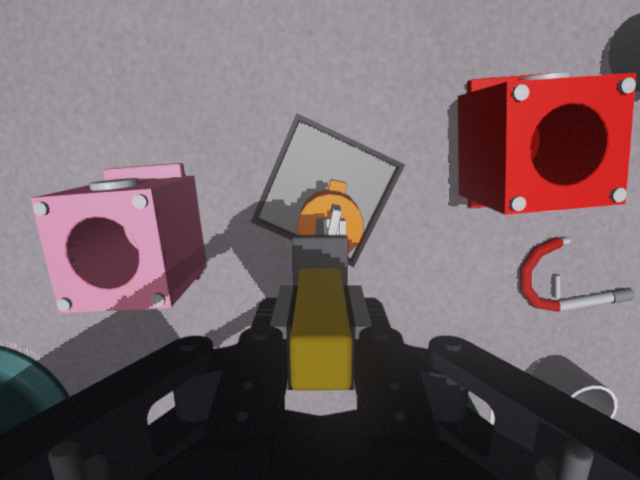

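View pics/s15c.png

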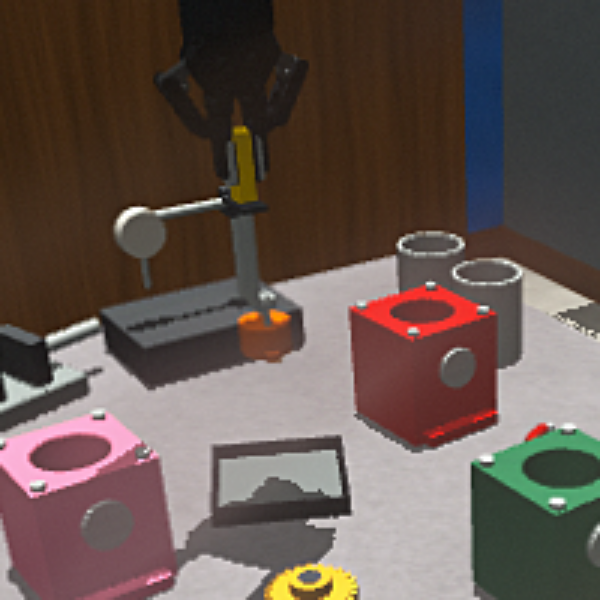

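{"op": "move_arm", "data": {"steps": [[0, 0.8, 4, 0, 0], [0, 0.8, 12, 0, 0], [0, 0.8, 24, 0, 0], [0, 0.8, 38, 0, 0], [0, 0.8, 54, 0, 0], [0, 0.8, 70, 0, 0], [0, 0.8, 86, 0, 0], [0, 0.8, 101, 0, 0], [0, 0.8, 114, 0, 0], [0, 0.8, 124, 0, 0], [0, 0.8, 131, 0, 0], [0, 0.8, 135, 0, 0], [0, 0.8, 137, 0, 0], [0, 0.8, 138, 0, 0], [0, 0.8, 138, 0, 0]]}}

```text
time: 29.6
tool_pos: [0.4588, 0.2968, 0.1713]
tcp_rot: [2.246, 2.196, 0.001]
wrist_force: [0.4, 0.4, -2.5]
width: 0.204
```

Run:
```python
from pz import *
p,T=st(6)
ax=p[:2]+.002*T[:2,0]+.00805*T[:2,1]; print('axis',ax)
plug('w16.png',P=ax)
```

```text
t 29.85 pos [0.4587 0.2968 0.1713] psi 88.73 F [ 0.25  0.27 -2.93] T [-0.026  0.029  0.009] w 0.203 std [0.0001 0.     0.0001] [0.7  0.5  0.39] [0.016 0.022 0.039]
q [0.529 0.067 1.946 0.    1.128 0.551]
axis [0.46683307 0.29864228]
plug top z 0.0404 1643 hook underside 0.0527 circle ((466.2284851074219, 298.55206298828125), 23.5253849029541)
```

{"op": "move_arm", "data": {"steps": [[0, 0, 1, 0, 0], [0, 0, 2, 0, 0], [0, 0, 3, 0, 0], [0, 0, 4, 0, 0], [0, 0, 5, 0, 0], [0, 0, 6, 0, 0], [0, 0, 8, 0, 0], [0, 0, 8, 0, 0]]}}

```text
time: 30.7
tool_pos: [0.4584, 0.2967, 0.1626]
tcp_rot: [-2.246, -2.197, 0.0]
wrist_force: [-1.0, -0.7, -1.8]
width: 0.201
```

Run:
```python
from pz import *
p,T=st(6)
ax=p[:2]+.002*T[:2,0]+.00805*T[:2,1]
plug('w17.png',P=ax)
im=cv2.imread('pics/w17.png'); cv2.imwrite('pics/w17c.png',cv2.resize(im[150:300,240:410],(680,600)))
```

```text
t 30.95 pos [0.4584 0.2966 0.1627] psi 88.73 F [-0.55  0.28 -2.09] T [ 0.016  0.104 -0.011] w 0.204 std [0.     0.     0.0001] [0.25 0.56 0.35] [0.032 0.015 0.019]
q [ 0.529  0.075  1.954 -0.     1.112  0.551]
plug top z 0.0359 1650 hook underside 0.0442 circle ((465.9756774902344, 298.2683410644531), 23.652069091796875)
```

View pics/w17c.png

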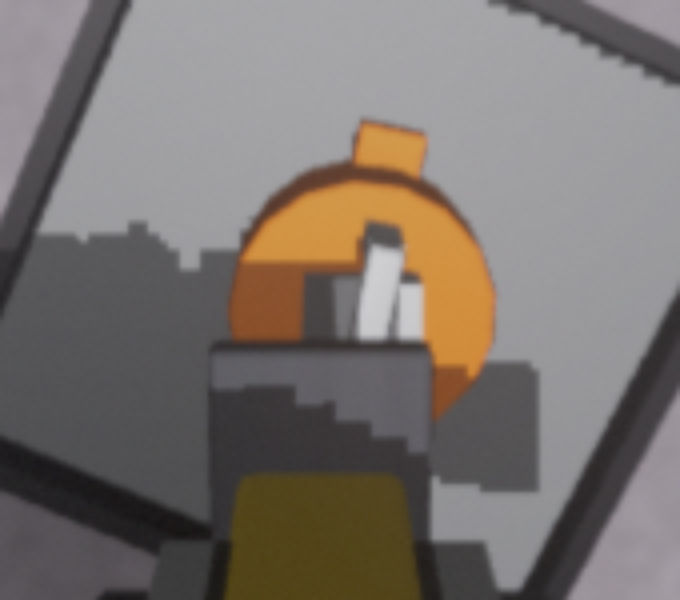

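{"op": "move_arm", "data": {"steps": [[0, 0, 1.5, 0, 0], [0, 0, 3, 0, 0], [0, 0, 4.5, 0, 0], [0, 0, 5.5, 0, 0], [0, 0, 5.5, 0, 0], [0.7, -0.1, 5.5, 4.5, 0], [1.3, -0.2, 5.5, 9, 0], [1.3, -0.2, 5.5, 9, 0]]}}

```text
time: 31.8
tool_pos: [0.4585, 0.298, 0.1573]
tcp_rot: [2.411, 2.013, 0.001]
wrist_force: [-0.4, 0.3, -1.7]
width: 0.198
```

Run:
```python
from pz import *
p,T=st(6)
ax=p[:2]+.002*T[:2,0]+.00805*T[:2,1]
plug('w18.png',P=ax)
im=cv2.imread('pics/w18.png'); cv2.imwrite('pics/w18c.png',cv2.resize(im[150:300,240:410],(680,600)))
```

```text
t 32.05 pos [0.4584 0.2979 0.1573] psi 79.8 F [ 0.16  0.14 -1.51] T [-0.008  0.008  0.02 ] w 0.202 std [0.0001 0.     0.    ] [0.32 0.28 0.32] [0.027 0.028 0.027]
q [ 0.531  0.081  1.958 -0.     1.102  0.709]
plug top z 0.0358 1665 hook underside 0.0388 circle ((466.1727294921875, 298.3086242675781), 23.67125701904297)
```

View pics/w18c.png

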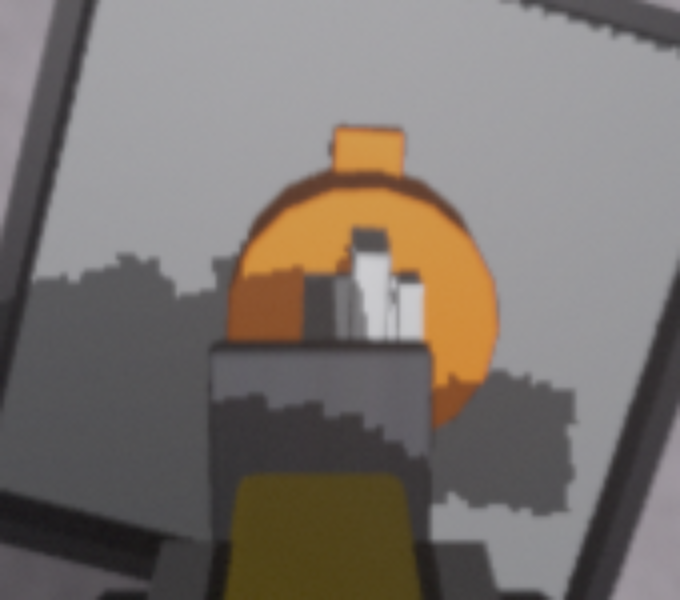

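{"op": "move_arm", "data": {"steps": [[0, -1.5, 0, 0, 0], [0, -3, 0, 0, 0], [0, -4.5, 0, 0, 0], [0, -6, 0, 0, 0], [0, -6, 0, 0, 0]]}}

```text
time: 32.6
tool_pos: [0.4521, 0.299, 0.1572]
tcp_rot: [-2.411, -2.014, 0.0]
wrist_force: [-0.3, 0.2, -1.6]
width: 0.204
```

Run:
```python
from pz import *
p,T=st(6)
plug(P=(.4662,.2984))
```

```text
t 32.85 pos [0.4523 0.2991 0.1573] psi 79.73 F [-0.08 -0.08 -1.74] T [-0.003  0.005  0.011] w 0.208 std [0.0001 0.     0.    ] [0.28 0.27 0.37] [0.035 0.028 0.032]
q [ 0.538  0.073  1.967 -0.     1.101  0.717]
plug top z 0.0359 1857 hook underside 0.0388 circle ((466.337158203125, 298.4783935546875), 23.84084701538086)
```

{"op": "move_arm", "data": {"steps": [[0, -2.5, 0, 0, 0], [0, -5, 0, 0, 0], [0, -8, 0, 0, 0], [0, -11, 0, 0, 0], [0, -14, 0, 0, 0], [0, -15, 0, 0, 0], [0, -15, 0, 0, 0]]}}

```text
time: 33.6
tool_pos: [0.4374, 0.3018, 0.1573]
tcp_rot: [2.411, 2.014, 0.0]
wrist_force: [-0.2, 0.4, -1.9]
width: 0.2
```

Run:
```python
from pz import *
p,T=st(5)
plug('w19.png',P=(.4662,.2984))
im=cv2.imread('pics/w19.png'); cv2.imwrite('pics/w19c.png',cv2.resize(im[150:300,240:410],(680,600)))
```

```text
t 33.8 pos [0.4376 0.3017 0.1573] psi 79.73 F [-0.33  0.04 -1.68] T [-0.017  0.001  0.002] w 0.2 std [0.0001 0.     0.    ] [0.19 0.45 0.43] [0.012 0.017 0.031]
q [ 0.557  0.053  1.989 -0.     1.1    0.736]
plug top z 0.0359 2087 hook underside 0.0388 circle ((465.7366027832031, 297.9962463378906), 23.575035095214844)
```

View pics/w19c.png

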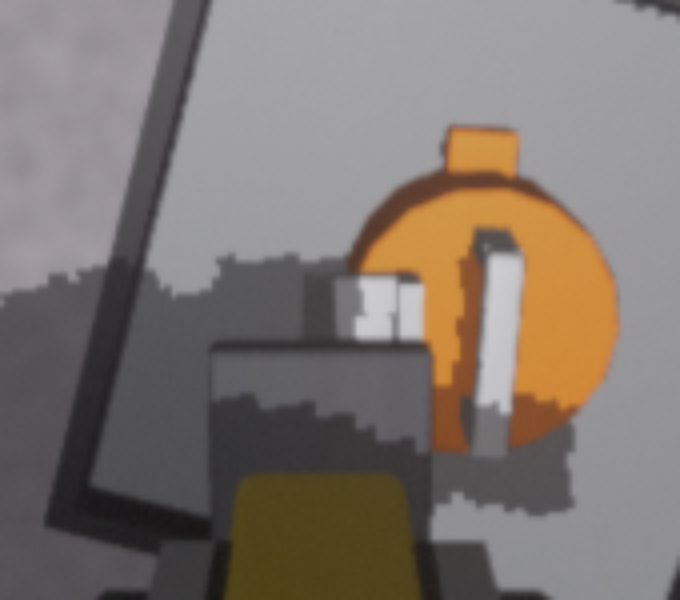

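{"op": "move_arm", "data": {"steps": [[0, 0, -15, 0, 0], [0, 0, -45, 0, 0], [0, 0, -85, 0, 0], [0, 0, -130, 0, 0], [-553.5, 230, -130, -14.8, 0], [-553.5, 230, -130, -14.8, 0], [-553.5, 230, -130, -14.8, 0], [-553.5, 230, -130, -14.8, 0], [-553.5, 230, -130, -14.8, 0], [-553.5, 230, -130, -14.8, 0], [-553.5, 230, -130, -14.8, 0], [-553.5, 230, -130, -14.8, 0], [-553.5, 230, -130, -14.8, 0], [-553.5, 230, -130, -14.8, 0], [-553.5, 230, -130, -14.8, 0], [-553.5, 230, -130, -14.8, 0], [-553.5, 230, -130, -14.8, 0], [-553.5, 230, -130, -14.8, 0], [-553.5, 230, -130, -14.8, 0], [-553.5, 230, -130, -14.8, 0]]}}

```text
time: 35.85
tool_pos: [0.5652, -0.2825, 0.2878]
tcp_rot: [2.13, 2.309, 0.001]
wrist_force: [-0.4, -0.3, -1.8]
width: 0.201
```

Run:
```python
from pz import *
p,T=st(5)
c=cam('wrist','w20.png'); w=cloud(c); X,Y,Z=[w[...,i] for i in range(3)]
hsv=cv2.cvtColor(c['pixels'],cv2.COLOR_RGB2HSV);h,sa=hsv[...,0],hsv[...,1]
with np.errstate(invalid='ignore'):
    m=(Z>.105)&(Z<.1135)&(h>100)&(h<130)&(sa>100)&(abs(X-.56)<.05)&(abs(Y+.281)<.05); q=w[m]; print(m.sum(),cv2.minAreaRect((q[:,:2]*1000).astype(np.float32)))
    d=w-p; a=d@T[:,0]*1000; b=d@T[:,1]*1000; z=(Z-p[2])*1000
    for lo,hi in ((-30,-15),(-100,-30),(-125,-100)):
        k=(abs(a)<40)&(abs(b)<40)&(z>lo)&(z<hi); print(k.sum(),[np.percentile(v[k],[1,99]).round(1) for v in (a,b,z)])
s=cam('side'); cv2.imwrite('pics/s20c.png',cv2.resize(s['pixels'][150:350,300:500,::-1],(600,600)))
t=cam('top','t20.png')
```

```text
t 36.05 pos [ 0.5652 -0.2826  0.2878] psi 94.62 F [-0.06  0.05 -1.65] T [-0.006  0.001  0.012] w 0.201 std [0.     0.0001 0.0001] [0.19 0.24 0.13] [0.028 0.022 0.027]
q [-0.503  0.154  1.632  0.     1.355 -0.584]
1202 ((560.1990966796875, -281.24237060546875), (49.429359436035156, 49.942630767822266), 4.37614107131958)
2081 [array([ 2.7, 23.3]), array([-11.6,  11.9]), array([-21. , -15.4])]
103 [array([10.9, 11.6]), array([-2.5,  2.5]), array([-99.5, -70.4])]
405 [array([ 0.9, 11.6]), array([-1.9, 16.5]), array([-115.7, -102. ])]
```

View pics/w20.png

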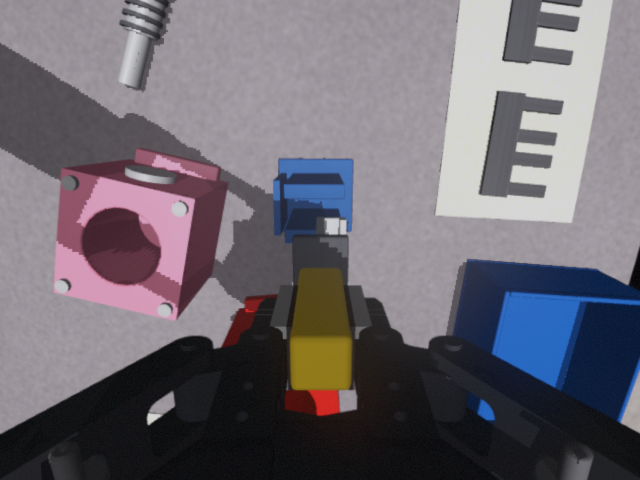

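View pics/s20c.png

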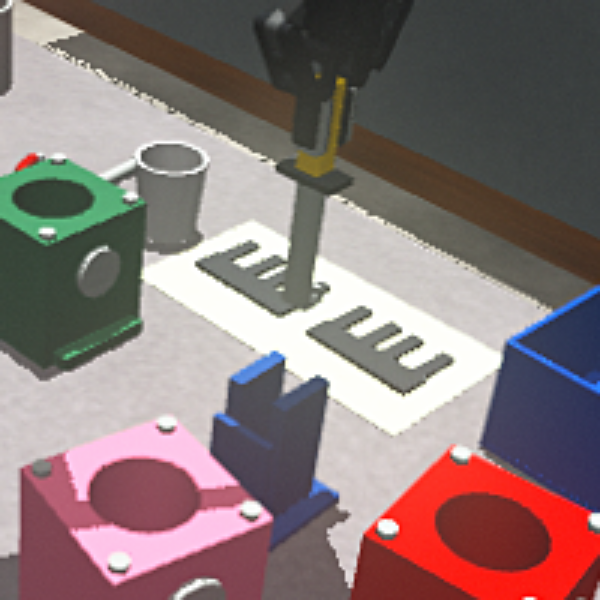

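{"op": "move_arm", "data": {"steps": [[0.5, -2, 5, 0, 0], [0.5, -4, 20, 0, 0], [0.5, -4, 35, 0, 0], [0.5, -4, 48, 0, 0], [0.5, -4, 56, 0, 0], [0.5, -4, 62, 0, 0], [0.5, -4, 68, 0, 0], [0.5, -4, 68, 0, 0], [0.5, -4, 68, 0, 0]]}}

```text
time: 37.1
tool_pos: [0.5614, -0.2839, 0.2196]
tcp_rot: [2.132, 2.307, 0.0]
wrist_force: [-0.3, 0.0, -1.7]
width: 0.205
```

Run:
```python
from pz import *
p,T=st(4)
c=cam('wrist','w21.png')
s=cam('side'); cv2.imwrite('pics/s21c.png',cv2.resize(s['pixels'][200:340,340:440,::-1],(430,600)))
im=cv2.imread('pics/w21.png'); cv2.imwrite('pics/w21c.png',cv2.resize(im[120:300,230:420],(630,600)))
```

```text
t 37.25 pos [ 0.5616 -0.284   0.22  ] psi 94.53 F [ 0.38  0.57 -1.93] T [-0.    -0.006  0.02 ] w 0.202 std [0.0001 0.     0.0002] [0.42 0.39 0.45] [0.018 0.016 0.012]
q [-0.508  0.185  1.721  0.     1.235 -0.587]
```

View pics/w21c.png

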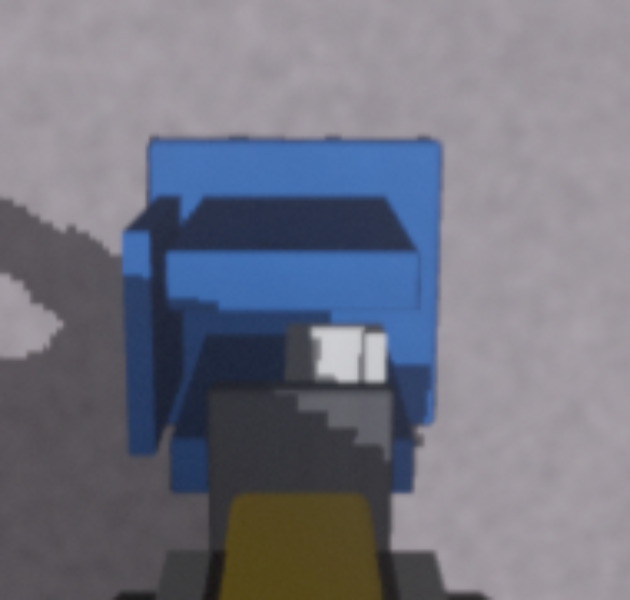

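View pics/s21c.png

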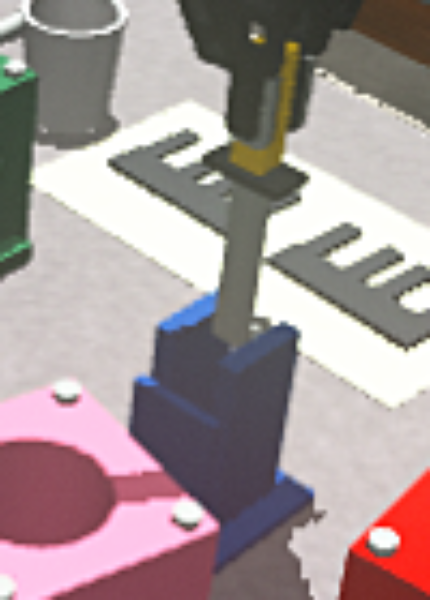

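{"op": "move_arm", "data": {"steps": [[1.3, 0, 3, 0, 0], [1.3, 0, 15, 0, 0], [1.3, 0, 30, 0, 0], [1.3, 0, 45, 0, 0], [1.3, 0, 60, 0, 0], [1.3, 0, 72, 0, 0], [1.3, 0, 79, 0, 0], [1.3, 0, 82, 0, 0], [1.3, 0, 82, 0, 0]]}}

```text
time: 38.25
tool_pos: [0.561, -0.2824, 0.1369]
tcp_rot: [-2.132, -2.307, 0.0]
wrist_force: [-0.0, -0.1, -1.5]
width: 0.203
```

Run:
```python
from pz import *
p,T=st(5)
```

```text
t 38.45 pos [ 0.5615 -0.2827  0.1378] psi 94.53 F [ 0.06 -0.07 -1.73] T [ 0.006 -0.001  0.011] w 0.201 std [0.0003 0.0002 0.0005] [0.2  0.51 0.29] [0.019 0.033 0.047]
q [-0.506  0.248  1.801 -0.     1.09  -0.585]
```

{"op": "move_arm", "data": {"steps": [[0, 0, 1, 0, 0], [0, 0, 2, 0, 0], [0, 0, 3, 0, 0], [0, 0, 4, 0, 0], [0, 0, 4.5, 0, 0], [0, 0, 4.5, 0, 0]]}}

```text
time: 39.05
tool_pos: [0.5611, -0.2824, 0.1336]
tcp_rot: [2.132, 2.307, 0.0]
wrist_force: [-2.2, 0.9, 3.6]
width: 0.202
```

Run:
```python
from pz import *
p,T=st(5)
```

```text
t 39.25 pos [ 0.5611 -0.2825  0.1336] psi 94.53 F [-3.12  1.94  5.05] T [0.255 0.509 0.01 ] w 0.201 std [0. 0. 0.] [0.54 0.72 0.76] [0.019 0.029 0.007]
q [-0.506  0.253  1.805 -0.     1.083 -0.585]
```

{"op": "move_arm", "data": {"steps": [[0, 0, -0.6, 0, 0], [0, 0, -0.6, 0, 0], [0, 0, -0.6, 0, 25], [0, 0, -0.6, 0, 35], [0, 0, -0.6, 0, 60], [0, 0, -0.6, 0, 60]]}}

```text
time: 39.85
tool_pos: [0.5611, -0.2825, 0.1331]
tcp_rot: [-2.132, -2.307, 0.0]
wrist_force: [-0.1, 0.6, 0.6]
width: 0.597
```

Run:
```python
from pz import *
p,T=st(3)
c=cam('wrist','w22.png')
s=cam('side'); cv2.imwrite('pics/s22c.png',cv2.resize(s['pixels'][200:340,340:440,::-1],(430,600)))
```

```text
t 39.95 pos [ 0.5611 -0.2825  0.1332] psi 94.52 F [-0.03  0.07  0.26] T [ 0.015 -0.021 -0.014] w 0.601 std [0. 0. 0.] [0.24 0.35 0.39] [0.017 0.022 0.018]
q [-0.506  0.253  1.805  0.     1.083 -0.585]
```

View pics/w22.png

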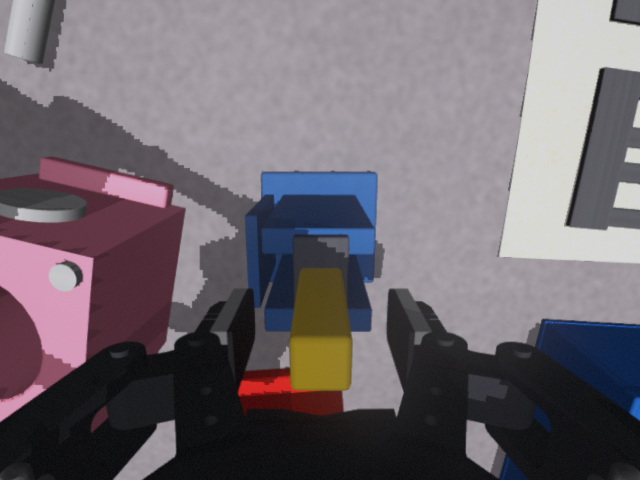

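View pics/s22c.png

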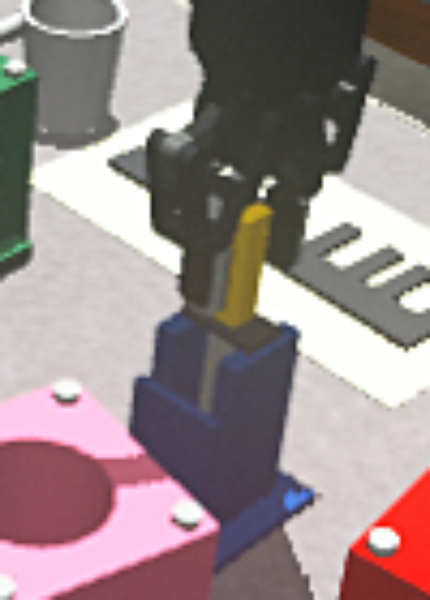

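The hook hangs in the rack and the fingers are clear of it. I'll retreat upward and check everything.

{"op": "move_arm", "data": {"steps": [[0, 0, -15, 0, 60], [0, 0, -45, 0, 60], [0, 0, -90, 0, 60], [0, 0, -130, 0, 60], [-60, 0, -150, 0, 60], [-64, 0, -150, 0, 60], [-64, 0, -150, 0, 60], [-64, 0, -150, 0, 60]]}}

```text
time: 40.85
tool_pos: [0.5656, -0.3459, 0.2828]
tcp_rot: [-2.132, -2.305, -0.001]
wrist_force: [0.1, 0.7, -0.4]
width: 0.595
```

Run:
```python
from pz import *
p,T=st(3)
c=cam('wrist','w23.png'); w=cloud(c); X,Y,Z=[w[...,i] for i in range(3)]
hsv=cv2.cvtColor(c['pixels'],cv2.COLOR_RGB2HSV);h,sa=hsv[...,0],hsv[...,1]
def rect(P,n): print(n,len(P),np.median(P[:,2]).round(4),cv2.minAreaRect((P[:,:2]*1000).astype(np.float32)))
with np.errstate(invalid='ignore'):
    reg=(abs(X-.561)<.05)&(abs(Y+.281)<.05)
    rect(w[reg&(Z>.172)&(Z<.19)],'handletop'); rect(w[reg&(Z>.1145)&(Z<.12)],'collar')
    rect(w[reg&(Z>.105)&(Z<.1125)&(h>100)&(h<130)&(sa>100)],'cheeks')
t=cam('top','t23.png'); w=cloud(t); X,Y,Z=[w[...,i] for i in range(3)]
hsv=cv2.cvtColor(t['pixels'],cv2.COLOR_RGB2HSV);h,sa=hsv[...,0],hsv[...,1]
with np.errstate(invalid='ignore'):
    m=(h>7)&(h<18)&(sa>150)&(abs(X-.465)<.06)&(abs(Y-.3)<.06); rect(w[m],'plug')
s=cam('side'); cv2.imwrite('pics/s23c.png',np.hstack([cv2.resize(s['pixels'][195:245,190:260,::-1],(400,286)),cv2.resize(s['pixels'][230:335,350:460,::-1],(300,286))]))
```

```text
t 40.95 pos [ 0.5655 -0.3454  0.2823] psi 94.51 F [ 0.19  0.13 -0.45] T [-0.018  0.015  0.019] w 0.602 std [0.0001 0.0004 0.0004] [0.42 0.42 0.17] [0.028 0.041 0.01 ]
q [-5.860e-01  2.170e-01  1.569e+00  1.000e-03  1.359e+00 -6.650e-01]
handletop 860 0.1788 ((561.451416015625, -281.43524169921875), (17.37154769897461, 17.394744873046875), 4.616832733154297)
collar 988 0.1169 ((561.1241455078125, -280.72711181640625), (23.88715362548828, 43.53354263305664), 5.147763729095459)
cheeks 1154 0.1109 ((560.143310546875, -281.6080017089844), (50.08995056152344, 49.557132720947266), 3.6905484199523926)
plug 109 0.0293 ((467.476318359375, 295.53411865234375), (46.697444915771484, 47.92284393310547), 32.336280822753906)
```

View pics/t23.png

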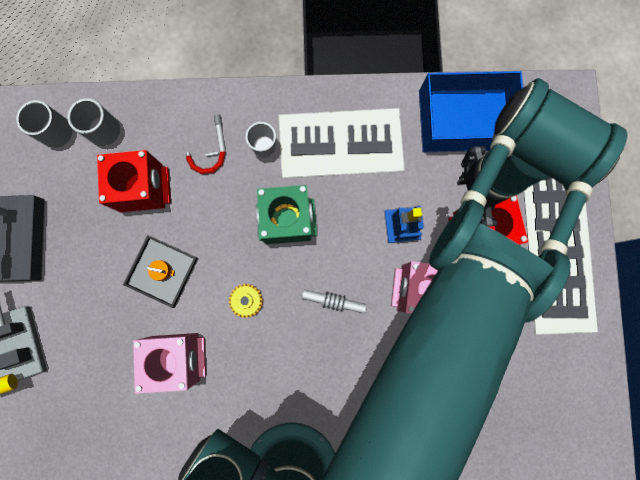

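View pics/s23c.png

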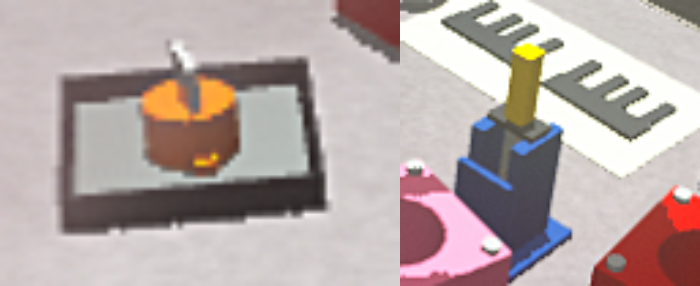

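The plug stands upright near the tray's middle at px (160,270). The hook hangs in its rack at (405,222), the bore is empty, and the bystanders look unmoved. I'm handing in the job.

```bash
python3 -c "
from workcell import bot
print(bot.finish_job())"
```

```text
the job is handed in; nothing more can be done
None
```

The job is done and handed in at about 41 s of the 72 s allowed; `finish_job` gave no verdict. I took the hook from its rack and caught the plug's bail. I turned the plug anticlockwise until the springy stops pushed back with about 0.08–0.1 N m, then drew it straight out. I set it down in the tray with the hook and hung the hook back on its rack.

**Last checks**
- **Plug:** It stands upright on the tray floor. The wrist camera put it about 1 mm from the tray's middle. The top camera, which is coarser here, put it about 4 mm off.
- **Hook:** It hangs on the cheeks, centred to about 1 mm from the rack's seat. It started about 4 mm towards +x, so it is not exactly where it was.
- **Forces:** During turning and drawing, the wrist readings I took stayed under about 5 N. The largest reading was about 6 N with the hook at the rack. Readings between my samples were not recorded.
- **Everything else:** The bystanders look unmoved in the final top picture; I did not measure them. The gripper is clear of everything.

**Unclear reading:** Partway through the draw, the force briefly dropped by about 2 N, as if the plug had come off. The camera showed it still on the hook and rising, so I carried on. My guess is that friction in the ring carried part of its weight for a moment.

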